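# Load the specimen lift and let it down on its pawl

## Robot

A 6-joint arm with a two-finger parallel gripper is mounted at the origin on the work surface. World frame = base frame: x ahead of the robot, y to its left, z up, the work surface at z = 0. Lengths are in m, angles in rad, forces in N, time in s.
With the tool pointing down it reaches from about 0.35 to 0.8 m from the base axis. Payload 7.3 kg.
Tool frame: the origin (TCP) lies at the very end of the fingers, on their centre line; the grasp point (between the pads) lies manip.pinch_z behind it (manip.pinch_z is the distance from the TCP to the grasp point, in m); z points along the fingers, y is the direction in which the jaws open and shut (so a half turn about z gives the same grasp; the last joint's range is limited). The gripper opens to 85 mm and grips with 20 to 120 N. Pads are 22 mm wide; open, the fingers measure 114 mm over their backs; the gripper's body (76 mm by 85 mm) begins 54 mm behind the grasp point. The pads swing forward as they close: fully open they stand 13 mm farther back than shut.
Start: joints at [1.073, 0.342, 1.524, -0, 1.275, -0.146], TCP at [0.181, 0.493, 0.231] pointing down, gripper open.
Joint ranges: [-2.53, 2.53], [-0.77, 2.02], [0.04, 2.7], [-1, 4.14], [0.28, 2.66], [-3.11, 3.11]. Speed limits (rad/s): [2.57, 2.57, 3.14, 3.14, 3.14, 3.14].

## Interface

Orientations are given as a unit quaternion [x, y, z, w].
In Python, from workcell import manip, eyes, ticket, models gives the robot as it stands.
- The arm moves only by the tool move_arm, never from a script. Its arguments are lists of equal length, an entry for each row: "translation": the shift along the tool's x, y, z in cm, a list of three; "angular": the turn, a rotation vector about the tool's x, y, z in rad, a list of three. A call has 1 to 5 rows; each row shifts and turns the commanded pose from where the row before left it, along the tool's axes as they then stand; what a row does not reach is not made up. A row lasts 1/10 s, in which the tool goes at most 50 mm and 8.59 degrees, less where a joint would pass 70% of its speed; a pose out of reach is approached as far as the arm can. A call with a gripper value outside its range is refused whole. "gripper" is the closure, from 0 (fully open) to 1 (shut), set as the call begins (left out, the last holds). The fingers move at their own pace and stop on an object; "force" is the grip in N (left out, the last holds). Time passes only in rows, so rows that do not move let the fingers close. It gives the time, the measured TCP pose, the force and the opening at its end, in the units of the state.
- manip.get_state(): the state, without advancing time (a new reading comes with each control period).
- eyes.get_image(name): name is "scene" or "top" or "wrist"; returns the picture (420x560x3 uint8, red, green, blue); there is no depth.
- eyes.camera_params(name): a dict with "K" (3x3 intrinsics, pixels), "D" ([k1, k2, p1, p2, k3] as OpenCV has them; the pictures are not rectified), "R" (3x3) and "t" (3): a world point X has camera coordinates R X + t. Camera axes: x right, y down, z forward; pixel columns grow to the right and rows downward; lengths in m; the calibration is good to about 2 mm. A picture is of the moment at which its call begins: read the wrist's pose just before it. camera_params takes no time and is no camera call; for the wrist camera it gives the pose at the moment of the call.
- ticket.sign_off(): hands the job in, once; it reports no verdict.
Trained networks look in the newest picture that a camera, given by its name, has taken for a name from the list of things; names that differ only in an ending like _2 or _b are one class to them, and where a whole thing is asked for, a point or a joint stands for the part that bears it (a point fixed in the world has none). Each returns a list of dicts, best first, with "conf" (0 to 1); they miss things now and then, are a little off and sometimes report something else, mostly with a low value. They report only what shows in the picture. A call takes as long as a camera call.
- models.trace(camera, name): "region" (420x560 bool, what is visible of it) and "box" ([left, top, right, bottom] in pixels, round what is visible of it).
The state is a dict: "time": time; "joints": joint angles; "qvel": joint speeds; "effort": joint torques, N m; "eef_pos": TCP position; "orientation": TCP orientation; "force": force on the tool from outside, world axes, zero at the start; "moment": the same for the moment, N m; "opening": finger opening in m.
Only numpy, scipy, OpenCV 4.12 (cv2) and the standard library are available. Lean on these libraries where they do the work, as an engineer would, in place of code of your own. Each camera call takes 0.05 s, during which the arm holds its last target. There are 200 camera calls.

## Task

Take the steel reference block out of the lift's tray and set it flat on the cork pad, and stand every black specimen puck that is on the bench in the tray, none on top of another. Then push the tray fully home on the raised carriage and swing the latch across its front until it is shut. Finally squeeze the crank's grip to lift the pawl and let the crank turn back slowly under the load until the carriage rests on its bottom stop, without disturbing the other things on the bench.

Things in the scene. Friction and masses are not known exactly. Their poses are not given: they have to be found in the camera images.
- specimen_a: black resin specimen puck, an upright cylinder 32 mm in diameter and 26 mm tall, 45 g, with a small steel inlay in its top face; origin at the centre of its underside, z up. Between two and four of the pucks are present; an absent one reads None
- specimen_b: as specimen_a
- specimen_c: as specimen_a
- specimen_d: as specimen_a
- ref_block: plain steel reference block, 36 mm (own x) by 50 mm (own y), 30 mm tall, 250 g, with a small brass spot on top; starts inside the tray. Origin at the centre of its underside, z up
- pad: square cork pad fixed to the bench, 90 by 90 mm, 6 mm thick; origin at the centre of its underside
- lift_base: the specimen lift, fixed to the bench; place and yaw vary. Its -x side faces the robot. Base plate 20 mm thick, x -80 to +120, y -200 to +190 mm. The carriage (130 by 170 mm) is centred at own (0, +90); behind it two columns at own x +90, y +35 and +145 mm are 255 mm high. The gearbox with the crank stands at own (+30, -120). Origin at the underside, z up
- tray_floor (a point): centre of the inner floor of the white tray (axes as lift_base; 145 mm above the bench when raised). The tray is open above, inside 110 mm (x) by 150 mm (y), rim 13 mm above this floor, walls 5 mm. Four pucks stand well at x +-26 mm, y +-40 mm
- tray_tab (a point): grip point on the tray's upright steel tab (12 mm in the slide direction x, 30 mm wide in y); the tab stands on the front wall of the tray and its top is 11 mm above this point, 26 mm above the rim. The point lies 66 mm in front of (-x) and 35 mm to the right of (-y) the tray's centre
- tray (a joint): how far the tray is drawn out towards the robot along the lift's -x, m; 0 = fully home against its stop, 0.085 = fully out. It stays where it is left (1.2 N of friction)
- latch_knob (a point): on the axis of the latch's upright round knob, 14 mm in diameter, 36 mm tall; its top is 12 mm above this point. It sits 52 mm from the pivot
- latch_pivot (a point): the latch's upright pivot, at the carriage's left front corner (68 mm in front of and 100 mm to the left of the carriage's centre). Axes as lift_base
- latch (a joint): angle of the latch arm, rad; 0 = shut, arm pointing to the lift's -y across the front wall of the tray and stopped there; 1.57 = open, arm pointing to the lift's -x. Opens clockwise from above, shuts counter-clockwise. Light friction, stays where it is left. If the tray is not home the arm strikes the tray
- lift (a joint): how far the carriage has come down, m: 0 = raised, 0.100 = on its bottom stop. It weighs about 0.8 kg and is geared to the crank: 0.0625 m per rad
- crank_axis (a point): point on the upright axis of the crank, fixed on the lift, 100 mm above the bench. The fixed bar's outer face is 113 mm from this axis; the release bar's inner face is 68 mm from it when free, 78 mm when fully squeezed
- crank_grip (a point): middle of the crank's squeeze grip (when squeezed), 95.5 mm from the axis, 128 mm above the bench; own -x points outward along the arm. Two upright flat bars 18-20 mm wide across the arm, tops 20 mm above this point, feet 28 mm below: outer fixed black bar, inner steel release bar. Pinch both along the arm: 45 mm over both when free, 35 mm squeezed. It does not swivel: turn the hand with the crank
- trigger (a joint): how far the release bar is squeezed outward, m, 0 to 0.010, against a spring of 4 to 7 N. It carries the pawl: at 0 the pawl sits in the toothed ring and the crank cannot turn back; above 0.006 it is clear and the load (0.5 to 0.7 N m) turns the crank back. Let go, the pawl drops into the next tooth (0.145 rad apart)
- crank (a joint): angle of the crank, rad: 0 = raised, grows as it turns back, clockwise from above; 1.6 = carriage on its bottom stop. The last tooth is at 1.455. Below 1.0 rad/s is slow; above 1.6 rad/s counts as running away
- amber_bottle: bystander: amber bottle, 48 mm in diameter, 110 mm tall
- beaker: bystander: glass beaker, 52 mm in diameter, 60 mm tall
- tweezers: bystander: steel tweezers, 110 mm long along own x
- slide_box: bystander: blue box, 85 by 50 mm, 30 mm tall
- lens_puffer: bystander: rubber blower bulb, 56 mm in diameter, 90 mm tall
- marker: bystander: black marker pen lying, 120 mm long along own x, 12 mm in diameter

How it is judged:
By the outcome, as a careful person would: the job done as asked, in the order asked, and still so for the second after the job is handed in, with the robot touching nothing.
Of specimen_a, specimen_b, specimen_c, specimen_d only 2 to 4 are there at a start; the rules pass over those that are not, and their reading is None.
At some moment in a run one of specimen_a, specimen_b, specimen_c, specimen_d, ref_block may be knocked a few centimetres aside while the robot is not near it.
It also fails if it takes over 210 s, if anything falls off the work surface, if the arm or the gripper's body presses on something with over 40 N, if the wrist force passes 120 N, or if a joint passes its speed limit or range.

## Working session

There is one attempt and no reset: what is moved stays moved. The work goes in short steps, Python scripts to look and compute and a tool call to move; the robot and the scene stay as the last step left them, time stands still between calls to the robot, and variables do not carry over. Pictures are saved under pics/ and viewed, about 12 in all and at most 16, crops included, and the job is handed in when it is done.

Besides the shell and the picture viewer there is one more tool, called after "Call:" as name(argument=value, ...), one argument or row to a line, values as JSON. move_arm: Moves the arm, as the interface text tells. Its arguments: {"type":"object","properties":{"translation":{"type":"array","items":{"type":"array","items":{"type":"number"}}},"angular":{"type":"array","items":{"type":"array","items":{"type":"number"}}},"gripper":{"type":"number"},"force":{"type":"number"}},"required":["translation","angular"]}

```bash
ls; mkdir -p pics
cat > h.py <<'E'
import numpy as np, cv2
from workcell import manip, eyes, ticket, models
from scipy.spatial.transform import Rotation as Rot
def snap(cam,fn=None):
    p=eyes.camera_params(cam); im=eyes.get_image(cam)
    if fn: cv2.imwrite('pics/'+fn,im[:,:,::-1])
    return im,{k:np.array(v,float) for k,v in p.items()}
def ray(p,uv):
    x=cv2.undistortPoints(np.array([[uv]],float),p['K'],p['D'])[0,0]
    d=p['R'].T@np.array([x[0],x[1],1]); o=-p['R'].T@p['t']; return o,d
def atz(p,uv,z):
    o,d=ray(p,uv); return o+d*(z-o[2])/d[2]
def proj(p,X):
    r,_=cv2.Rodrigues(p['R']); return cv2.projectPoints(np.array(X,float).reshape(-1,1,3),r,p['t'],p['K'],p['D'])[0][:,0]
def cen(r):
    ys,xs=np.nonzero(r); return np.array([xs.mean(),ys.mean()])
def st():
    s=manip.get_state(); return s
E
python3 - <<'E'
from h import *
np.set_printoptions(precision=3,suppress=True)
print(manip.pinch_z, st())
for c in ('scene','top','wrist'):
    im,p=snap(c,c+'0.png'); print(c,p['K'][0,0],-p['R'].T@p['t'],p['R'][2])
names=['specimen_a','ref_block','pad','lift_base','tray_floor','tray_tab','latch_knob','crank_grip','trigger','amber_bottle','beaker','tweezers','slide_box','lens_puffer','marker']
for c in ('top','scene'):
    for n in names:
        for d in models.trace(c,n)[:5]:
            if d['conf']>.25: print(c,n,round(d['conf'],2),np.round(d['box']),cen(d['region']),d['region'].sum())
print(st()['time'])
a=cv2.imread('pics/top0.png')
E
```

```text
pics
0.0187 {'time': 0.0, 'joints': array([ 1.073,  0.343,  1.525,  0.   ,  1.275, -0.146]), 'qvel': array([0.   , 0.   , 0.001, 0.001, 0.002, 0.002]), 'effort': array([ -0.001, -43.368, -24.601,  -0.   ,   0.008,  -0.   ]), 'eef_pos': array([0.181, 0.492, 0.231]), 'orientation': array([ 0.175,  0.985, -0.001, -0.   ]), 'force': array([ 0.754, -0.522,  0.547]), 'moment': array([0.016, 0.013, 0.024]), 'opening': 0.08530915161553336}
scene 524.2175644848909 [ 1.113 -0.6    1.325] [-0.412  0.415 -0.811]
top 533.7004280816271 [0.229 0.038 1.68 ] [ 0.169 -0.014 -0.985]
wrist 337.4100895086698 [0.103 0.521 0.374] [ 0.302 -0.112 -0.947]
top specimen_a 0.6 [168. 178. 180. 190.] [173.328 182.896] 67
top specimen_a 0.44 [398. 205. 416. 211.] [405.4   206.579] 95
top ref_block 0.56 [310. 170. 339. 203.] [323.754 185.724] 228
top ref_block 0.46 [233. 182. 254. 199.] [243.211 188.553] 237
top pad 0.62 [356. 155. 393. 189.] [374.364 172.699] 745
top pad 0.27 [211. 163. 268. 210.] [239.801 187.032] 2070
top lift_base 0.86 [201. 120. 338. 217.] [270.015 172.946] 8724
top tray_floor 0.83 [208. 159. 2
[... 1335 characters left out ...]
323. 164. 343. 191.] [331.169 177.903] 195
scene crank_grip 0.82 [234. 262. 282. 279.] [255.775 271.685] 476
scene trigger 0.64 [245. 261. 254. 277.] [247.747 267.414] 87
scene amber_bottle 0.97 [180. 374. 201. 402.] [190.674 387.141] 469
scene beaker 0.74 [323. 130. 333. 152.] [326.388 140.388] 255
scene tweezers 0.43 [201. 242. 224. 265.] [209.297 253.873] 158
scene slide_box 0.65 [367. 152. 395. 178.] [380.062 164.851] 470
scene lens_puffer 0.65 [400. 186. 415. 210.] [407.595 200.105] 306
scene lens_puffer 0.55 [233. 165. 377. 331.] [308.674 252.439] 11266
scene lens_puffer 0.49 [279. 168. 370. 263.] [323.572 216.077] 3540
scene marker 0.52 [262. 189. 272. 224.] [265.105 205.684] 114
1.65
```

```bash
python3 -c "
import cv2
a=cv2.imread('pics/top0.png')[110:280,100:440]; cv2.imwrite('pics/t1.png',cv2.resize(a,None,fx=2.35,fy=2.35,interpolation=2))
a=cv2.imread('pics/scene0.png')[120:410,150:430]; cv2.imwrite('pics/s1.png',cv2.resize(a,None,fx=2.06,fy=2.06,interpolation=2))"
```

```text
(no output)
```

View pics/t1.png

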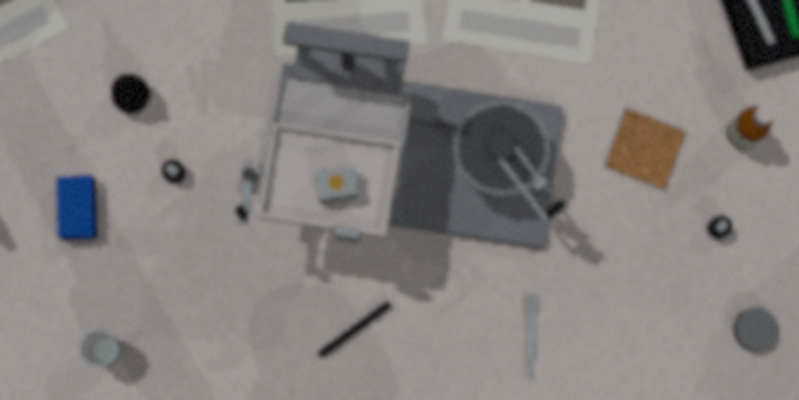

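View pics/s1.png

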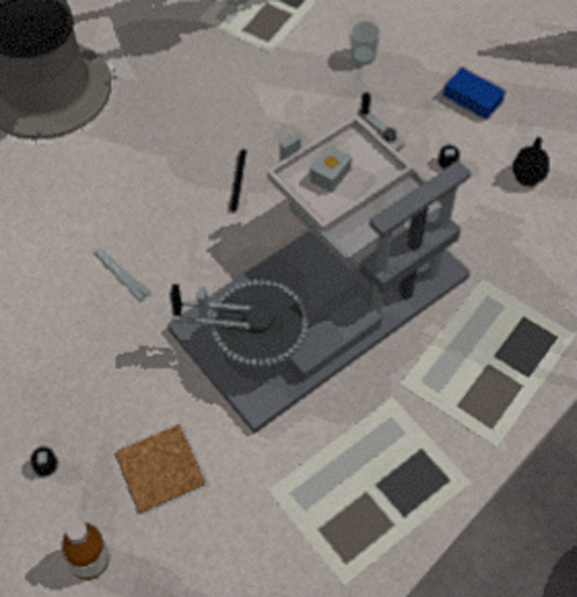

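Top crop: two pucks at (173,170) and (720,226), pad (645,148), tray drawn out with the block at (336,183), latch open, and crank arm pointing to (555,210). The scene view agrees. Next I'll get rough coordinates.

Run:
```python
from h import *
np.set_printoptions(precision=3,suppress=True)
p={k:np.array(v,float) for k,v in eyes.camera_params('top').items()}
q={k:np.array(v,float) for k,v in eyes.camera_params('scene').items()}
T=lambda x,y:(100+x/2.35,110+y/2.35)
S=lambda x,y:(150+x/2.06,120+y/2.06)
for n,t,s,z in [('puckL',(173,170),(449,155),.026),('puckR',(720,226),(43,458),.026),('pad',(645,148),(160,467),.006),('block top',(336,182),(331,162),.175),
 ('baseFR(-80,-200)',(545,247),(170,335),.02),('baseBR',(562,103),(255,428),.02),('baseBL?',None,(468,272),.02),('knob',(242,212),(366,97),.175),('tab',(347,232),(289,143),.18),('gripfixed',(556,208),(176,288),.148),
 ('trayFL',(262,218),(360,118),.158),('trayFR',(388,234),(270,174),.158),('trayBR',(402,145),(325,226),.158),('trayBL',(278,128),(412,168),.158),('crankhub',(503,148),(262,320),.1),
 ('disc',(755,330),None,.06),('beaker',(103,348),(364,30),.06),('bottle',(753,125),(80,535),.11),('tweez',(531,335),(122,275),.003),('marker',(355,330),(238,180),.012),('puffer',(130,93),(537,140),.09),('slide',(77,207),(480,85),.03)]:
    print(n,atz(p,T(*t),z) if t else '',atz(q,S(*s),z) if s else '')
a=cv2.imread('pics/top0.png');b=cv2.imread('pics/wrist0.png')
cv2.imwrite('pics/c2.png',cv2.resize(np.hstack([a,b]),(800,300)))
```

```text
puckL [0.573 0.328 0.026] [0.581 0.324 0.026]
puckR [ 0.506 -0.414  0.026] [ 0.512 -0.416  0.026]
pad [ 0.617 -0.317  0.006] [ 0.622 -0.318  0.006]
block top [0.53  0.101 0.175] [0.534 0.1   0.175]
baseFR(-80,-200) [ 0.476 -0.175  0.02 ] [ 0.497 -0.182  0.02 ]
baseBR [ 0.676 -0.2    0.02 ] [ 0.678 -0.2    0.02 ]
baseBL?  [0.731 0.179 0.02 ]
knob [0.491 0.215 0.175] [0.492 0.221 0.175]
tab [0.467 0.086 0.18 ] [0.473 0.082 0.18 ]
gripfixed [ 0.506 -0.172  0.148] [ 0.513 -0.172  0.148]
trayFL [0.487 0.192 0.158] [0.502 0.197 0.158]
trayFR [0.469 0.036 0.158] [0.479 0.038 0.158]
trayBR [0.581 0.02  0.158] [0.591 0.025 0.158]
trayBL [0.601 0.175 0.158] [0.613 0.178 0.158]
crankhub [ 0.593 -0.111  0.1  ] [ 0.606 -0.111  0.1  ]
disc [ 0.362 -0.448  0.06 ] 
beaker [0.33  0.404 0.06 ] [0.332 0.41  0.06 ]
bottle [ 0.627 -0.44   0.11 ] [ 0.654 -0.457  0.11 ]
tweez [ 0.359 -0.157  0.003] [ 0.366 -0.157  0.003]
marker [0.362 0.079 0.012] [0.372 0.076 0.012]
puffer [0.663 0.379 0.09 ] [0.683 0.388 0.09 ]
slide [0.52  0.456 0.03 ] [0.53  0.467 0.03 ]
```

View pics/c2.png

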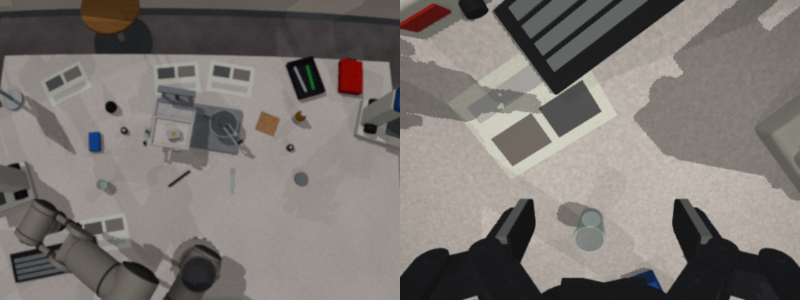

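Two pucks are visible, with the lift yawed about -0.13 rad and the tray about 55 mm out. I'll write a move planner and take a look from above with the wrist camera.

```bash
cat >> h.py <<'E'
def yawy(s):
    y=Rot.from_quat(s['orientation']).as_matrix()[:,1]; return np.arctan2(y[1],y[0])
def plan(xyz,yaw=None,step=.04,from_=None):
    """print rows (tool frame cm / rad) to TCP target, world yaw of tool y; returns end"""
    s=st(); x0,y0=(s['eef_pos'],yawy(s)) if from_ is None else from_
    xyz=np.array(xyz,float); yaw=y0 if yaw is None else yaw
    dy=(yaw-y0+np.pi/2)%np.pi-np.pi/2
    n=int(max(1,np.ceil(np.linalg.norm(xyz-x0)/step),np.ceil(abs(dy)/.14)))
    tr=[];an=[]
    for i in range(n):
        a=y0+dy*i/n; d=(xyz-x0)/n*100
        tr.append([round(float(v),2) for v in (d@[-np.sin(a),np.cos(a),0],d@[np.cos(a),np.sin(a),0],-d[2])]); an.append(round(-dy/n,4))
    for k in range(0,n,5): print('T',tr[k:k+5],'A',an[k:k+5])
    return xyz,y0+dy
E
python3 - <<'E'
from h import *
s=st(); print(s['eef_pos'],yawy(s))
e=plan([.5,.05,.36],1.44)
E
```

```text
[0.18088496 0.49286969 0.23131166] 1.2189776741888803
T [[-3.01, -2.04, -0.86], [-2.98, -2.08, -0.86], [-2.95, -2.13, -0.86], [-2.92, -2.17, -0.86], [-2.89, -2.21, -0.86]] A [np.float64(-0.0147), np.float64(-0.0147), np.float64(-0.0147), np.float64(-0.0147), np.float64(-0.0147)]
T [[-2.86, -2.25, -0.86], [-2.82, -2.3, -0.86], [-2.79, -2.34, -0.86], [-2.75, -2.38, -0.86], [-2.72, -2.42, -0.86]] A [np.float64(-0.0147), np.float64(-0.0147), np.float64(-0.0147), np.float64(-0.0147), np.float64(-0.0147)]
T [[-2.68, -2.46, -0.86], [-2.65, -2.5, -0.86], [-2.61, -2.54, -0.86], [-2.57, -2.58, -0.86], [-2.53, -2.61, -0.86]] A [np.float64(-0.0147), np.float64(-0.0147), np.float64(-0.0147), np.float64(-0.0147), np.float64(-0.0147)]
```

Call:
move_arm(
  translation=[
    [-3, -2.1, -0.9],
    [-3, -2.1, -0.9],
    [-3, -2.1, -0.9],
    [-2.9, -2.2, -0.9],
    [-2.9, -2.2, -0.9],
  ],
  angular=[
    [0, 0, -0.015],
    [0, 0, -0.015],
    [0, 0, -0.015],
    [0, 0, -0.015],
    [0, 0, -0.015],
  ],
)

```text
time: 2.15
eef_pos: [0.288, 0.3433, 0.2768]
orientation: [0.138, 0.991, 0.0, 0.0]
force: [-0.4, 1.1, 0.1]
opening: 0.0855
```

Call:
move_arm(
  translation=[
    [-2.8, -2.3, -0.9],
    [-2.8, -2.3, -0.9],
    [-2.8, -2.3, -0.9],
    [-2.8, -2.4, -0.9],
    [-2.7, -2.4, -0.9],
  ],
  angular=[
    [0, 0, -0.015],
    [0, 0, -0.015],
    [0, 0, -0.015],
    [0, 0, -0.015],
    [0, 0, -0.015],
  ],
)

```text
time: 2.65
eef_pos: [0.3943, 0.1957, 0.3219]
orientation: [0.1, 0.995, 0.0, 0.0]
force: [0.3, 0.2, 0.2]
opening: 0.0855
```

Call:
move_arm(
  translation=[
    [-2.7, -2.4, -0.9],
    [-2.7, -2.5, -0.9],
    [-2.6, -2.5, -0.9],
    [-2.6, -2.6, -0.9],
    [-2.6, -2.6, -0.9],
  ],
  angular=[
    [0, 0, -0.015],
    [0, 0, -0.015],
    [0, 0, -0.015],
    [0, 0, -0.015],
    [0, 0, -0.015],
  ],
)

```text
time: 3.15
eef_pos: [0.5029, 0.049, 0.3668]
orientation: [0.063, 0.998, 0.0, 0.0]
force: [0.5, 1.6, -0.2]
opening: 0.0853
```

```bash
cat > look.py <<'E'
import sys
from h import *
np.set_printoptions(precision=3,suppress=True)
s=st(); print(s['time'],s['eef_pos'],yawy(s),s['force'])
im,p=snap('wrist',sys.argv[1]); np.savez('pics/'+sys.argv[1]+'.npz',**p)
for a in sys.argv[2:]:
    n,z=a.split(':')
    for d in models.trace('wrist',n)[:4]:
        if d['conf']>.25:
            c=cen(d['region']); print(n,round(d['conf'],2),np.round(d['box']),c,int(d['region'].sum()),'->',atz(p,c,float(z)))
E
python3 look.py w1.png ref_block:.16 latch_knob:.175 tray_tab:.18 crank_grip:.13 trigger:.14 specimen_a:.02
```

```text
3.15 [0.503 0.049 0.367] 1.4444567116646712 [ 0.514  1.566 -0.229]
ref_block 0.63 [312. 176. 363. 224.] [338.399 199.219] 1839 -> [0.533 0.103 0.16 ]
ref_block 0.4 [428. 142. 465. 206.] [441.458 167.568] 1295 -> [0.512 0.212 0.16 ]
latch_knob 0.96 [425. 141. 464. 206.] [441.179 168.478] 1246 -> [0.509 0.205 0.175]
latch_knob 0.41 [ 81. 134. 464. 394.] [289.529 238.797] 46890 -> [0.566 0.045 0.175]
tray_tab 0.82 [274. 135. 434. 256.] [346.888 198.133] 14315 -> [0.526 0.109 0.18 ]
crank_grip 0.89 [ 83. 186. 194. 266.] [139.745 225.119] 2469 -> [ 0.544 -0.133  0.13 ]
crank_grip 0.71 [  1. 267.  11. 292.] [  3.847 278.672] 183 -> [ 0.593 -0.318  0.13 ]
trigger 0.92 [111. 210. 144. 238.] [125.344 221.425] 360 -> [ 0.535 -0.143  0.14 ]
specimen_a 0.73 [466. 170. 493. 193.] [478.781 180.922] 539 -> [0.575 0.328 0.02 ]
```

View pics/w1.png

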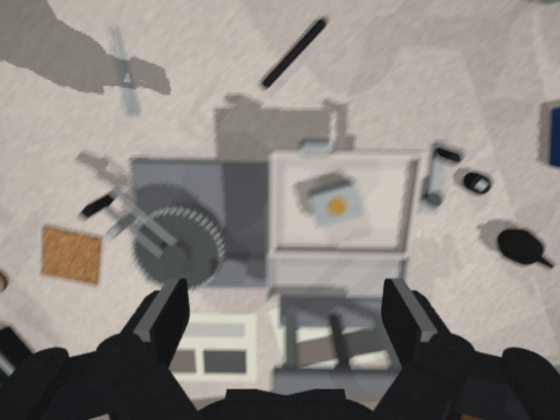

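```bash
python3 -c "
import cv2
a=cv2.imread('pics/w1.png')[130:300,75:475]; cv2.imwrite('pics/w1c.png',cv2.resize(a,None,fx=2,fy=2,interpolation=2))"
```

```text
(no output)
```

View pics/w1c.png

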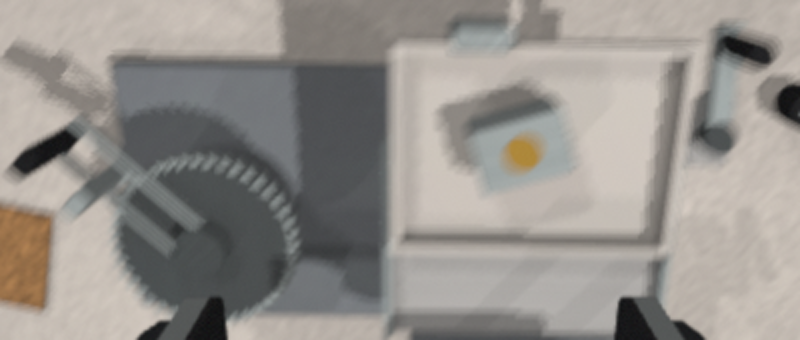

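```bash
cat > fit.py <<'E'
from h import *
from scipy.optimize import least_squares
np.set_printoptions(precision=4,suppress=True)
p=dict(np.load('pics/w1.png.npz'))
C=lambda u,v:(75+u/2,130+v/2)
# lift-frame model: params x,y,yaw,d(tray out)
obs=[((-.08,-.2,.02),0,(110,58)),((-.08-.0,-.075,.02),0,None),
 ((-.060,.010,.158),1,(390,40)),((-.060,.170,.158),1,(697,38)),((.060,.010,.158),1,(393,244)),((.060,.170,.158),1,(668,245))]
obs=[o for o in obs if o[2]]
def W(q,P,t): 
    P=np.array(P,float); P=P-np.array([q[3]*t,0,0]); c,s=np.cos(q[2]),np.sin(q[2])
    return np.array([q[0]+c*P[0]-s*P[1],q[1]+s*P[0]+c*P[1],P[2]])
def f(q): return np.concatenate([proj(p,W(q,P,t))[0]-np.array(C(*uv)) for P,t,uv in obs])
r=least_squares(f,[.584,.014,-.13,.055]); print(r.x,'\n',r.fun.reshape(-1,2))
for n,uv,z in [('spot',(523,152),.175),('c1',(468,138),.175),('c2',(560,103),.175),('c3',(580,172),.175),('c4',(490,195),.175),('tabtop',(483,22),.184),('knobtop',(765,55),.187),('fixtop',(20,162),.148),('fixfoot',(72,126),.10),('reltop',(70,212),.148),('hub',(205,245),.1),('base',(110,58),.02),('pivot',(717,138),.17)]:
    X=atz(p,C(*uv),z); c,s=np.cos(r.x[2]),np.sin(r.x[2]); d=X[:2]-r.x[:2]
    print(n,X,'lift',c*d[0]+s*d[1],-s*d[0]+c*d[1])
E
python3 fit.py
```

```text
[ 0.5833  0.0116 -0.1274  0.056 ] 
 [[-1.1704  0.1795]
 [-0.6107 -1.4353]
 [ 0.9093 -0.5747]
 [-0.6493  1.534 ]
 [ 1.2273  1.2865]]
spot [0.5349 0.0984 0.175 ] lift -0.058984915381236076 0.07995741500705753
c1 [0.5237 0.0708 0.175 ] lift -0.06658522362236151 0.05109176885085569
c2 [0.5111 0.1191 0.175 ] lift -0.08518562242694132 0.09742880396395051
c3 [0.5497 0.1273 0.175 ] lift -0.0479426750030283 0.1104814828750732
c4 [0.5567 0.0791 0.175 ] lift -0.034879638460432794 0.06358221982418201
tabtop [0.4645 0.0834 0.184 ] lift -0.12689140233194363 0.05615118393189508
knobtop [0.4969 0.2148 0.187 ] lift -0.11146498567519249 0.19057163882480213
fixtop [ 0.5143 -0.1795  0.148 ] lift -0.04408577831972105 -0.19834717277695785
fixfoot [ 0.5077 -0.1718  0.1   ] lift -0.05162648905602403 -0.19156939430122413
reltop [ 0.5474 -0.1609  0.148 ] lift -0.013641066257181866 -0.17571088661445283
hub [ 0.5987 -0.1085  0.1   ] lift 0.03061958216090401 -0.1172389493481388
base [ 0.4785 -0.1749  0.02  ] lift -0.080268656276244 -0.19828340593635305
pivot [0.5417 0.2001 0.17  ] lift -0.06513021676962669 0.18168940090321614
```

Fit residuals are about 1 px, and the hub, tab and block sizes match what's given. The block centre is (0.535, 0.099) with its long axis at 1.78 rad, so I'll move above it.

```bash
python3 -c "
from h import *
e=plan([.535,.099,.26],1.78); plan([.535,.099,.149],1.78,from_=e)"
```

```text
T [[-0.68, 1.29, 2.65], [-0.79, 1.23, 2.65], [-0.89, 1.16, 2.65], [-0.98, 1.08, 2.65]] A [np.float64(-0.0837), np.float64(-0.0837), np.float64(-0.0837), np.float64(-0.0837)]
T [[0.0, 0.0, 3.7], [0.0, 0.0, 3.7], [0.0, 0.0, 3.7]] A [np.float64(-0.0), np.float64(-0.0), np.float64(-0.0)]
```

Call:
move_arm(
  translation=[
    [-0.7, 1.3, 2.7],
    [-0.8, 1.2, 2.7],
    [-0.9, 1.2, 2.6],
    [-1, 1.1, 2.6],
    [0, 0, 0],
  ],
  angular=[
    [0, 0, -0.084],
    [0, 0, -0.084],
    [0, 0, -0.084],
    [0, 0, -0.084],
    [0, 0, 0],
  ],
)

```text
time: 4.0
eef_pos: [0.5345, 0.1006, 0.2568]
orientation: [-0.106, 0.994, 0.0, -0.003]
force: [-1.1, -0.7, 0.1]
opening: 0.0852
```

```bash
python3 look.py w2.png ref_block:.165
```

```text
4.0 [0.534 0.101 0.257] 1.783916864414294 [-1.051 -0.68   0.142]
ref_block 0.8 [253. 180. 325. 244.] [287.334 212.028] 4034 -> [0.531 0.101 0.165]
```

View pics/w2.png

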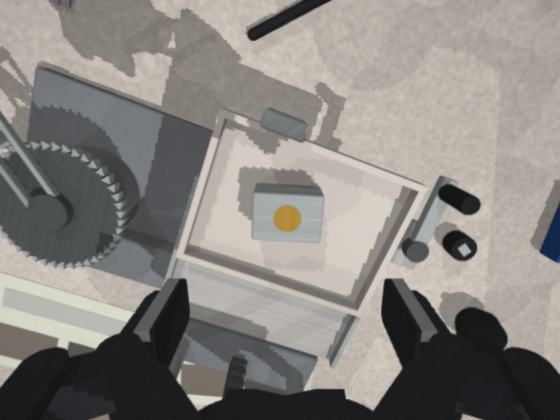

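Block squared with the jaws, spot at (287,218), centred. Descend and grip.

Call:
move_arm(
  translation=[
    [0, 0, 3],
    [0, 0, 3],
    [0, 0, 2.5],
    [0, 0, 1.5],
    [0, 0, 0.7],
  ],
  angular=[
    [0, 0, 0],
    [0, 0, 0],
    [0, 0, 0],
    [0, 0, 0],
    [0, 0, 0],
  ],
)

```text
time: 4.6
eef_pos: [0.5363, 0.0983, 0.1537]
orientation: [-0.104, 0.995, -0.0, 0.0]
force: [-0.3, 0.1, -1.0]
opening: 0.0856
```

Call:
move_arm(
  translation=[
    [0, 0, 0],
    [0, 0, 0],
    [0, 0, 0],
    [0, 0, 0],
    [0, 0, 0],
  ],
  angular=[
    [0, 0, 0],
    [0, 0, 0],
    [0, 0, 0],
    [0, 0, 0],
    [0, 0, 0],
  ],
  gripper=1,
  force=40,
)

```text
time: 5.1
eef_pos: [0.5374, 0.0988, 0.1552]
orientation: [-0.104, 0.995, 0.0, 0.002]
force: [-0.7, 1.6, 6.1]
opening: 0.0492
```

Call:
move_arm(
  translation=[
    [0, 0, 0],
    [0, 0, 0],
    [0, 0, -1],
    [0, 0, -2],
    [0, 0, -3],
  ],
  angular=[
    [0, 0, 0],
    [0, 0, 0],
    [0, 0, 0],
    [0, 0, 0],
    [0, 0, 0],
  ],
)

```text
time: 5.6
eef_pos: [0.5354, 0.0984, 0.2133]
orientation: [-0.104, 0.995, 0.0, -0.002]
force: [0.4, 1.2, -2.5]
opening: 0.0494
```

```bash
python3 -c "
from h import *
np.set_printoptions(precision=3,suppress=True)
p=dict(np.load('pics/w1.png.npz'))
c=[atz(p,u,.006) for u in [(42,228),(102,233),(98,284),(40,276)]]; print(np.array(c),np.mean(c,0))
e=plan([.535,.098,.25]); e=plan([.617,-.317,.25],1.78,from_=e)"
```

```text
[[ 0.57  -0.348  0.006]
 [ 0.59  -0.258  0.006]
 [ 0.68  -0.292  0.006]
 [ 0.652 -0.381  0.006]] [ 0.623 -0.32   0.006]
T [[0.04, -0.03, -3.67]] A [np.float64(-0.0)]
T [[0.05, -3.85, -0.0], [0.05, -3.85, -0.0], [0.05, -3.85, -0.0], [0.05, -3.85, -0.0], [0.05, -3.85, -0.0]] A [np.float64(-0.0), np.float64(-0.0), np.float64(-0.0), np.float64(-0.0), np.float64(-0.0)]
T [[0.05, -3.85, -0.0], [0.05, -3.85, -0.0], [0.05, -3.85, -0.0], [0.05, -3.85, -0.0], [0.05, -3.85, -0.0]] A [np.float64(-0.0), np.float64(-0.0), np.float64(-0.0), np.float64(-0.0), np.float64(-0.0)]
T [[0.05, -3.85, -0.0]] A [np.float64(-0.0)]
```

Call:
move_arm(
  translation=[
    [0, 0, -3.5],
    [0, -2, 0],
    [0.1, -3.8, 0],
    [0.1, -3.8, 0],
    [0.1, -3.8, 0],
  ],
  angular=[
    [0, 0, 0],
    [0, 0, 0],
    [0, 0, 0],
    [0, 0, 0],
    [0, 0, 0],
  ],
)

```text
time: 6.1
eef_pos: [0.5612, -0.0344, 0.2492]
orientation: [-0.105, 0.995, -0.0, 0.0]
force: [0.2, 0.6, -1.4]
opening: 0.0492
```

Call:
move_arm(
  translation=[
    [0.1, -3.8, 0],
    [0, -3.8, 0],
    [0, -3.8, 0],
    [0, -3.8, 0],
    [0, -3.8, 0],
  ],
  angular=[
    [0, 0, 0],
    [0, 0, 0],
    [0, 0, 0],
    [0, 0, 0],
    [0, 0, 0],
  ],
)

```text
time: 6.6
eef_pos: [0.5996, -0.2208, 0.249]
orientation: [-0.104, 0.995, -0.0, 0.0]
force: [1.4, 1.0, -2.4]
opening: 0.0489
```

Call:
move_arm(
  translation=[
    [0, -3.8, 0],
    [0, -3.8, 0],
    [0.1, -2.5, 0],
    [0, 0, 0],
    [0, 0, 0],
  ],
  angular=[
    [0, 0, 0],
    [0, 0, 0],
    [0, 0, 0],
    [0, 0, 0],
    [0, 0, 0],
  ],
)

```text
time: 7.1
eef_pos: [0.6194, -0.3184, 0.2481]
orientation: [-0.104, 0.995, 0.0, -0.0]
force: [0.3, -0.3, -1.8]
opening: 0.049
```

```bash
python3 look.py w3.png pad:.006 ref_block:.24 amber_bottle:.05 specimen_a:.02; python3 -c "
from h import *
plan([.62,-.318,.03])"
```

```text
7.1 [ 0.619 -0.318  0.248] 1.778909066716694 [ 0.277 -0.272 -1.802]
pad 0.57 [236. 119. 336. 225.] [286.211 170.554] 6086 -> [ 0.617 -0.318  0.006]
ref_block 0.76 [223. 232. 347. 330.] [285.275 279.152] 11500 -> [ 0.625 -0.318  0.24 ]
amber_bottle 0.68 [110. 146. 184. 211.] [147.577 178.053] 3112 -> [ 0.646 -0.458  0.05 ]
amber_bottle 0.36 [366.  73. 560. 305.] [481.755 188.383] 29923 -> [ 0.585 -0.118  0.05 ]
specimen_a 0.98 [196.  29. 233.  70.] [212.773  48.884] 1029 -> [ 0.51  -0.415  0.02 ]
T [[0.0, -0.02, 3.65], [0.0, -0.02, 3.65], [0.0, -0.02, 3.65], [0.0, -0.02, 3.65], [0.0, -0.02, 3.65]] A [np.float64(-0.0), np.float64(-0.0), np.float64(-0.0), np.float64(-0.0), np.float64(-0.0)]
T [[0.0, -0.02, 3.65]] A [np.float64(-0.0)]
```

View pics/w3.png

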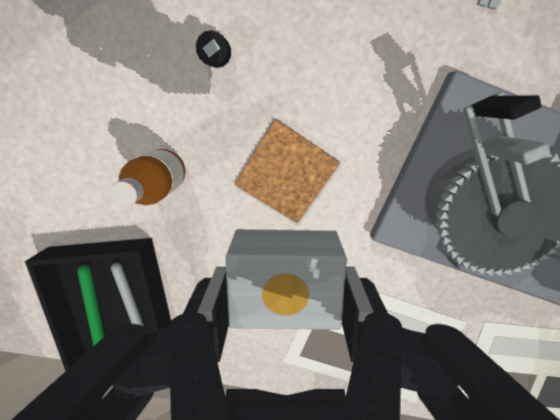

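Block held level over the pad (pad at (286,170) in the image); puck at (212,49). Lower to near-contact, then slowly.

Call:
move_arm(
  translation=[
    [0, 0, 4.5],
    [0, 0, 4.5],
    [0, 0, 4.5],
    [0, 0, 4.5],
    [0, 0, 2.8],
  ],
  angular=[
    [0, 0, 0],
    [0, 0, 0],
    [0, 0, 0],
    [0, 0, 0],
    [0, 0, 0],
  ],
)

```text
time: 7.85
eef_pos: [0.6183, -0.3163, 0.0367]
orientation: [-0.105, 0.994, 0.002, -0.002]
force: [-0.2, -0.3, -2.1]
opening: 0.0492
```

Call:
move_arm(
  translation=[
    [0, 0, 0.5],
    [0, 0, 0.3],
    [0, 0, 0.2],
    [0, 0, 0],
    [0, 0, 0],
  ],
  angular=[
    [0, 0, 0],
    [0, 0, 0],
    [0, 0, 0],
    [0, 0, 0],
    [0, 0, 0],
  ],
)

```text
time: 8.35
eef_pos: [0.6205, -0.3186, 0.0321]
orientation: [-0.104, 0.995, -0.001, 0.001]
force: [0.3, 0.4, -1.2]
opening: 0.0489
```

Call:
move_arm(
  translation=[
    [0, 0, 0.4],
    [0, 0, 0.3],
    [0, 0, 0.3],
    [0, 0, 0],
    [0, 0, 0],
  ],
  angular=[
    [0, 0, 0],
    [0, 0, 0],
    [0, 0, 0],
    [0, 0, 0],
    [0, 0, 0],
  ],
)

```text
time: 8.85
eef_pos: [0.6197, -0.3182, 0.02]
orientation: [-0.104, 0.995, 0.0, -0.0]
force: [-0.0, -0.5, -2.6]
opening: 0.0492
```

Call:
move_arm(
  translation=[
    [0, 0, 0.2],
    [0, 0, 0.2],
    [0, 0, 0],
    [0, 0, 0],
    [0, 0, 0],
  ],
  angular=[
    [0, 0, 0],
    [0, 0, 0],
    [0, 0, 0],
    [0, 0, 0],
    [0, 0, 0],
  ],
)

```text
time: 9.35
eef_pos: [0.6199, -0.3183, 0.0174]
orientation: [-0.104, 0.995, -0.0, 0.0]
force: [-3.3, 1.6, 5.9]
opening: 0.0489
```

Contact at 5.9 N. Release, rise, and go to the right-hand puck with the jaws turned along the lift's x.

Call:
move_arm(
  translation=[
    [0, 0, 0],
    [0, 0, 0],
    [0, 0, 0],
    [0, 0, 0],
    [0, 0, -2],
  ],
  angular=[
    [0, 0, 0],
    [0, 0, 0],
    [0, 0, 0],
    [0, 0, 0],
    [0, 0, 0],
  ],
  gripper=0,
)

```text
time: 9.85
eef_pos: [0.618, -0.3171, 0.0332]
orientation: [-0.104, 0.995, 0.002, -0.002]
force: [0.8, 0.2, 1.0]
opening: 0.0853
```

Call:
move_arm(
  translation=[
    [0, 0, -4],
    [0, 0, -4],
    [0, 0, -4],
    [0, 0, -4],
    [0, 0, -4],
  ],
  angular=[
    [0, 0, 0],
    [0, 0, 0],
    [0, 0, 0],
    [0, 0, 0],
    [0, 0, 0],
  ],
)

```text
time: 10.35
eef_pos: [0.6196, -0.3181, 0.238]
orientation: [-0.104, 0.995, -0.0, 0.0]
force: [0.4, -0.7, 0.2]
opening: 0.0855
```

```bash
python3 look.py w4.png ref_block:.036 specimen_a:.02; python3 -c "
from h import *
plan([.51,-.415,.17],-.127)"
```

```text
10.35 [ 0.62  -0.318  0.238] 1.7800462296617876 [ 0.363 -0.671  0.202]
ref_block 0.6 [259. 156. 307. 195.] [284.841 174.163] 1840 -> [ 0.614 -0.32   0.036]
specimen_a 0.93 [194.  28. 231.  68.] [210.77   46.267] 1024 -> [ 0.509 -0.415  0.02 ]
T [[1.43, -0.79, 0.78], [1.52, -0.59, 0.78], [1.59, -0.37, 0.78], [1.62, -0.15, 0.78], [1.63, 0.07, 0.78]] A [np.float64(-0.1372), np.float64(-0.1372), np.float64(-0.1372), np.float64(-0.1372), np.float64(-0.1372)]
T [[1.6, 0.29, 0.78], [1.55, 0.51, 0.78], [1.46, 0.72, 0.78], [1.35, 0.91, 0.78]] A [np.float64(-0.1372), np.float64(-0.1372), np.float64(-0.1372), np.float64(-0.1372)]
```

```bash
sed -i 's/from_=None):$/from_=None,wrap=False):/; s/^    dy=(yaw.*/    dy=(yaw-y0+np.pi\/2)%np.pi-np.pi\/2 if wrap else yaw-y0/; s/round(-dy\/n,4)/round(float(-dy\/n),3)/' h.py; python3 -c "
from h import *
plan([.51,-.415,.17],-.127)"
```

```text
T [[0.92, -0.51, 0.5], [0.84, -0.63, 0.5], [0.75, -0.73, 0.5], [0.64, -0.83, 0.5], [0.52, -0.91, 0.5]] A [0.136, 0.136, 0.136, 0.136, 0.136]
T [[0.39, -0.97, 0.5], [0.26, -1.02, 0.5], [0.12, -1.04, 0.5], [-0.02, -1.05, 0.5], [-0.17, -1.03, 0.5]] A [0.136, 0.136, 0.136, 0.136, 0.136]
T [[-0.31, -1.0, 0.5], [-0.44, -0.95, 0.5], [-0.56, -0.88, 0.5], [-0.68, -0.8, 0.5]] A [0.136, 0.136, 0.136, 0.136]
```

Call:
move_arm(
  translation=[
    [0.9, -0.5, 0.5],
    [0.8, -0.6, 0.5],
    [0.8, -0.7, 0.5],
    [0.6, -0.8, 0.5],
    [0.5, -0.9, 0.5],
  ],
  angular=[
    [0, 0, 0.136],
    [0, 0, 0.136],
    [0, 0, 0.136],
    [0, 0, 0.136],
    [0, 0, 0.136],
  ],
)

```text
time: 11.0
eef_pos: [0.58, -0.3513, 0.209]
orientation: [0.236, 0.972, 0.001, -0.001]
force: [-0.1, 0.4, 0.8]
opening: 0.0856
```

Call:
move_arm(
  translation=[
    [0.4, -1, 0.5],
    [0.3, -1, 0.5],
    [0.1, -1, 0.5],
    [0, -1, 0.5],
    [-0.2, -1, 0.5],
  ],
  angular=[
    [0, 0, 0.136],
    [0, 0, 0.136],
    [0, 0, 0.136],
    [0, 0, 0.136],
    [0, 0, 0.136],
  ],
)

```text
time: 11.5
eef_pos: [0.541, -0.3849, 0.1841]
orientation: [0.547, 0.837, 0.0, -0.002]
force: [0.6, -0.7, -0.2]
opening: 0.0855
```

Call:
move_arm(
  translation=[
    [-0.3, -1, 0.5],
    [-0.4, -1, 0.5],
    [-0.6, -0.9, 0.5],
    [-0.7, -0.8, 0.5],
    [0, 0, 0],
  ],
  angular=[
    [0, 0, 0.136],
    [0, 0, 0.136],
    [0, 0, 0.136],
    [0, 0, 0.136],
    [0, 0, 0],
  ],
)

```text
time: 12.0
eef_pos: [0.5079, -0.4131, 0.1637]
orientation: [0.75, 0.661, -0.0, -0.002]
force: [0.8, -0.8, -0.7]
opening: 0.0856
```

```bash
python3 look.py w5.png specimen_a:.016 amber_bottle:.05; python3 -c "
from h import *
plan([.51,-.415,.008],-.127)"
```

```text
12.0 [ 0.508 -0.413  0.164] -0.1267525402532569 [ 0.765 -0.775 -0.655]
specimen_a 0.75 [269. 173. 309. 218.] [287.548 196.835] 1141 -> [ 0.51  -0.416  0.016]
amber_bottle 0.59 [410. 193. 519. 290.] [462.922 238.974] 6190 -> [ 0.649 -0.46   0.05 ]
T [[-0.06, 0.01, 3.94], [-0.06, 0.01, 3.94], [-0.06, 0.01, 3.94], [-0.06, 0.01, 3.94]] A [0.002, 0.002, 0.002, 0.002]
```

View pics/w5.png

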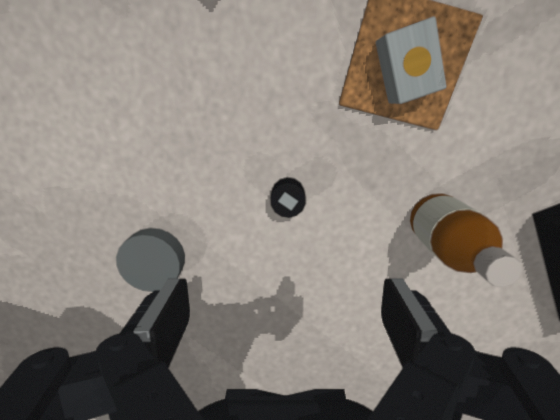

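The block lies flat on the pad, and the puck at (288,197) is centred between the jaws. Grasp it.

Call:
move_arm(
  translation=[
    [-0.1, 0, 4],
    [-0.1, 0, 4],
    [-0.1, 0, 4],
    [0, 0, 2.5],
    [0, 0, 1],
  ],
  angular=[
    [0, 0, 0],
    [0, 0, 0],
    [0, 0, 0],
    [0, 0, 0],
    [0, 0, 0],
  ],
)

```text
time: 12.65
eef_pos: [0.5085, -0.4141, 0.0081]
orientation: [0.749, 0.663, -0.0, -0.003]
force: [-0.1, 0.9, -0.7]
opening: 0.0855
```

Call:
move_arm(
  translation=[
    [0, 0, 0],
    [0, 0, 0],
    [0, 0, 0],
    [0, 0, 0],
    [0, 0, 0],
  ],
  angular=[
    [0, 0, 0],
    [0, 0, 0],
    [0, 0, 0],
    [0, 0, 0],
    [0, 0, 0],
  ],
  gripper=1,
  force=30,
)

```text
time: 13.15
eef_pos: [0.5101, -0.4167, 0.0133]
orientation: [0.75, 0.662, 0.0, 0.002]
force: [0.2, 0.8, 6.5]
opening: 0.0306
```

Call:
move_arm(
  translation=[
    [0, 0, 0],
    [0, 0, 0],
    [0, 0, -1],
    [0, 0, -3],
    [0, 0, -4],
  ],
  angular=[
    [0, 0, 0],
    [0, 0, 0],
    [0, 0, 0],
    [0, 0, 0],
    [0, 0, 0],
  ],
)

```text
time: 13.65
eef_pos: [0.5082, -0.415, 0.0908]
orientation: [0.75, 0.662, -0.0, -0.002]
force: [1.0, -0.6, -0.5]
opening: 0.0307
```

```bash
python3 -c "
from h import *
X0=np.array([.5833,.0116]);w=-.1274
def L(x,y): return X0+np.array([np.cos(w)*x-np.sin(w)*y,np.sin(w)*x+np.cos(w)*y])
print(L(-.056,.055),L(-.056,.125))
s=st();p=s['eef_pos']
e=plan([*p[:2],.26],-.127); e=plan([*L(-.056,.055),.26],-.127,from_=e,step=.046)"
```

```text
[0.53474191 0.07326937] [0.5436358  0.14270207]
T [[0.0, 0.0, -3.38], [0.0, 0.0, -3.38], [0.0, 0.0, -3.38], [0.0, 0.0, -3.38], [0.0, 0.0, -3.38]] A [0.001, 0.001, 0.001, 0.001, 0.001]
T [[4.43, -0.32, -0.0], [4.43, -0.32, -0.0], [4.43, -0.32, -0.0], [4.43, -0.32, -0.0], [4.43, -0.32, -0.0]] A [-0.0, -0.0, -0.0, -0.0, -0.0]
T [[4.43, -0.32, -0.0], [4.43, -0.32, -0.0], [4.43, -0.32, -0.0], [4.43, -0.32, -0.0], [4.43, -0.32, -0.0]] A [-0.0, -0.0, -0.0, -0.0, -0.0]
T [[4.43, -0.32, -0.0]] A [-0.0]
```

Call:
move_arm(
  translation=[
    [0, 0, -4],
    [0, 0, -4],
    [0, 0, -4],
    [0, 0, -4],
    [2, 0, -1],
  ],
  angular=[
    [0, 0, 0],
    [0, 0, 0],
    [0, 0, 0],
    [0, 0, 0],
    [0, 0, 0],
  ],
)

```text
time: 14.15
eef_pos: [0.5122, -0.3987, 0.2674]
orientation: [0.75, 0.661, 0.0, 0.005]
force: [-0.3, -0.0, -0.4]
opening: 0.0306
```

Call:
move_arm(
  translation=[
    [4.4, -0.3, 0],
    [4.4, -0.3, 0],
    [4.4, -0.4, 0],
    [4.4, -0.3, 0],
    [4.4, -0.4, 0],
  ],
  angular=[
    [0, 0, 0],
    [0, 0, 0],
    [0, 0, 0],
    [0, 0, 0],
    [0, 0, 0],
  ],
)

```text
time: 14.65
eef_pos: [0.5214, -0.1732, 0.2612]
orientation: [0.75, 0.662, 0.0, -0.0]
force: [0.8, 1.0, 0.5]
opening: 0.0304
```

Call:
move_arm(
  translation=[
    [4.4, -0.3, 0],
    [4.4, -0.4, 0],
    [4.4, -0.4, 0],
    [4.4, -0.3, 0],
    [4.4, -0.4, 0],
  ],
  angular=[
    [0, 0, 0],
    [0, 0, 0],
    [0, 0, 0],
    [0, 0, 0],
    [0, 0, 0],
  ],
)

```text
time: 15.15
eef_pos: [0.5305, 0.0471, 0.2613]
orientation: [0.749, 0.662, -0.0, -0.0]
force: [0.6, -0.3, -0.6]
opening: 0.0302
```

Call:
move_arm(
  translation=[
    [2.7, 0, 0],
    [0, 0, 0],
    [0, 0, 0],
    [0, 0, 0],
  ],
  angular=[
    [0, 0, 0],
    [0, 0, 0],
    [0, 0, 0],
    [0, 0, 0],
  ],
)

```text
time: 15.55
eef_pos: [0.5344, 0.0709, 0.2612]
orientation: [0.75, 0.662, -0.0, -0.0]
force: [0.2, 0.1, -0.2]
opening: 0.0307
```

```bash
python3 look.py w6.png tray_floor:.145; python3 -c "
from h import *
plan([.535,.073,.17],-.127)"
```

```text
15.55 [0.534 0.071 0.261] -0.12463554611536945 [ 0.234  0.087 -0.23 ]
tray_floor 0.84 [180.  36. 380. 255.] [283.381 140.841] 37316 -> [0.54  0.121 0.145]
tray_floor 0.53 [252. 233. 323. 323.] [285.116 279.874] 4899 -> [0.527 0.003 0.145]
T [[0.08, 0.0, 3.04], [0.08, 0.0, 3.04], [0.08, 0.0, 3.04]] A [0.0, 0.0, 0.0]
```

View pics/w6.png

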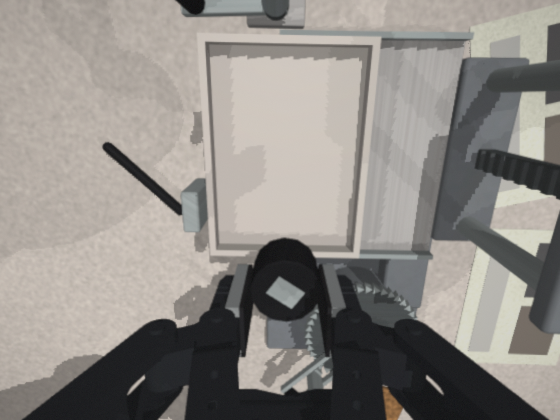

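The puck is held, with the empty tray squared below it (inner span columns 207–372). Lower.

Call:
move_arm(
  translation=[
    [0.2, 0, 3],
    [0, 0, 3],
    [0, 0, 2],
    [0, 0, 1.2],
    [0, 0, 0.5],
  ],
  angular=[
    [0, 0, 0],
    [0, 0, 0],
    [0, 0, 0],
    [0, 0, 0],
    [0, 0, 0],
  ],
)

```text
time: 16.15
eef_pos: [0.5347, 0.0729, 0.1634]
orientation: [0.75, 0.661, -0.001, -0.001]
force: [0.3, -0.2, -0.8]
opening: 0.0308
```

Call:
move_arm(
  translation=[
    [0, 0, 0.2],
    [0, 0, 0.2],
    [0, 0, 0.2],
    [0, 0, 0],
    [0, 0, 0],
  ],
  angular=[
    [0, 0, 0],
    [0, 0, 0],
    [0, 0, 0],
    [0, 0, 0],
    [0, 0, 0],
  ],
)

```text
time: 16.65
eef_pos: [0.5352, 0.0736, 0.1587]
orientation: [0.75, 0.662, 0.0, 0.0]
force: [0.7, 0.4, 0.1]
opening: 0.0306
```

Call:
move_arm(
  translation=[
    [0, 0, 0.2],
    [0, 0, 0.2],
    [0, 0, 0],
    [0, 0, 0],
    [0, 0, 0],
  ],
  angular=[
    [0, 0, 0],
    [0, 0, 0],
    [0, 0, 0],
    [0, 0, 0],
    [0, 0, 0],
  ],
)

```text
time: 17.15
eef_pos: [0.5367, 0.0735, 0.1567]
orientation: [0.75, 0.662, 0.002, 0.002]
force: [-0.9, -0.4, 12.6]
opening: 0.0305
```

Call:
move_arm(
  translation=[
    [0, 0, 0],
    [0, 0, 0],
    [0, 0, 0],
    [0, 0, 0],
    [0, 0, -2],
  ],
  angular=[
    [0, 0, 0],
    [0, 0, 0],
    [0, 0, 0],
    [0, 0, 0],
    [0, 0, 0],
  ],
  gripper=0.35,
)

```text
time: 17.65
eef_pos: [0.5333, 0.0736, 0.172]
orientation: [0.75, 0.662, -0.002, -0.002]
force: [0.4, 0.4, 0.1]
opening: 0.0555
```

Call:
move_arm(
  translation=[
    [0, 0, -4],
    [0, 0, -4],
    [0, 0, -4],
    [0, 0, 0],
    [0, 0, 0],
  ],
  angular=[
    [0, 0, 0],
    [0, 0, 0],
    [0, 0, 0],
    [0, 0, 0],
    [0, 0, 0],
  ],
)

```text
time: 18.15
eef_pos: [0.5352, 0.0736, 0.2947]
orientation: [0.75, 0.662, 0.001, 0.0]
force: [-1.1, -0.3, -0.7]
opening: 0.0558
```

```bash
python3 look.py w7.png specimen_a:.165
python3 - <<'E'
from h import *
np.set_printoptions(precision=3,suppress=True)
snap_=snap('top','top2.png')
for d in models.trace('top','specimen_a')[:5]: print(d['conf'],cen(d['region']),atz(snap_[1],cen(d['region']),.02))
e=plan([.573,.327,.28],-.127,step=.046)
E
```

```text
18.15 [0.535 0.074 0.295] -0.12395512429172742 [-1.103 -0.274 -0.72 ]
specimen_a 0.57 [270. 176. 310. 221.] [286.74  197.197] 1275 -> [0.538 0.076 0.165]
0.49 [173.265 183.122] [0.572 0.33  0.02 ]
T [[4.27, 0.12, 0.21], [4.27, 0.11, 0.21], [4.27, 0.11, 0.21], [4.27, 0.11, 0.21], [4.27, 0.11, 0.21]] A [0.0, 0.0, 0.0, 0.0, 0.0]
T [[4.27, 0.11, 0.21]] A [0.0]
```

Call:
move_arm(
  translation=[
    [4.2, 0.1, 0],
    [4.2, 0.1, 0],
    [4.2, 0.1, 0],
    [4.2, 0.1, 0],
    [4.2, 0.1, 0],
  ],
  angular=[
    [0, 0, 0],
    [0, 0, 0],
    [0, 0, 0],
    [0, 0, 0],
    [0, 0, 0],
  ],
  gripper=0,
)

```text
time: 18.85
eef_pos: [0.5657, 0.2829, 0.293]
orientation: [0.75, 0.662, -0.001, -0.0]
force: [1.2, -0.2, 0.1]
opening: 0.0853
```

Call:
move_arm(
  translation=[
    [4.2, 0.1, 0],
    [0, 0, 4],
    [0, 0, 4],
    [0, 0, 3.5],
    [0, 0, 0],
  ],
  angular=[
    [0, 0, 0],
    [0, 0, 0],
    [0, 0, 0],
    [0, 0, 0],
    [0, 0, 0],
  ],
)

```text
time: 19.35
eef_pos: [0.5689, 0.3217, 0.1723]
orientation: [0.749, 0.662, -0.006, -0.002]
force: [-0.6, -0.6, -0.1]
opening: 0.0855
```

```bash
python3 look.py w8.png specimen_a:.016 lens_puffer:.045
```

```text
19.35 [0.569 0.322 0.172] -0.12384172898024867 [-0.578 -0.586 -0.059]
specimen_a 0.85 [277. 160. 314. 202.] [294.176 180.426] 1166 -> [0.577 0.33  0.016]
lens_puffer 0.85 [378.  56. 462. 126.] [419.452  91.169] 4675 -> [0.678 0.394 0.045]
```

View pics/w8.png

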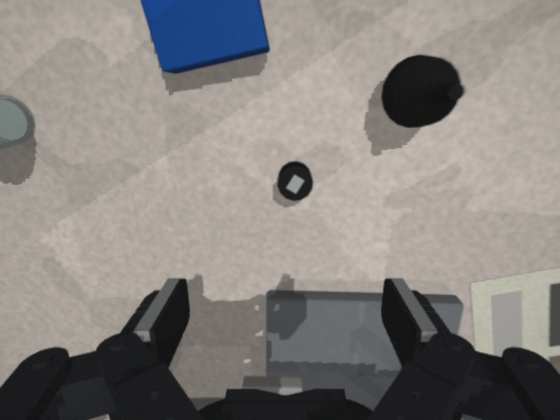

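Puck at (295,181), i.e. (0.577, 0.330), with the puffer well clear. Grasp it.

Call:
move_arm(
  translation=[
    [0.9, 0.7, 4],
    [0, 0, 4],
    [0, 0, 4],
    [0, 0, 3],
    [0, 0, 1.1],
  ],
  angular=[
    [0, 0, 0],
    [0, 0, 0],
    [0, 0, 0],
    [0, 0, 0],
    [0, 0, 0],
  ],
)

```text
time: 20.0
eef_pos: [0.5801, 0.3308, 0.0173]
orientation: [0.75, 0.662, -0.001, -0.0]
force: [0.6, -0.1, 0.2]
opening: 0.0852
```

Call:
move_arm(
  translation=[
    [0, 0, 0],
    [0, 0, 0],
    [0, 0, 0],
    [0, 0, 0],
    [0, 0, 0],
  ],
  angular=[
    [0, 0, 0],
    [0, 0, 0],
    [0, 0, 0],
    [0, 0, 0],
    [0, 0, 0],
  ],
  gripper=1,
)

```text
time: 20.5
eef_pos: [0.5813, 0.3315, 0.0208]
orientation: [0.75, 0.662, 0.002, 0.001]
force: [-0.6, -1.2, 6.5]
opening: 0.03
```

Call:
move_arm(
  translation=[
    [0, 0, 0],
    [0, 0, -1],
    [0, 0, -4],
    [0, 0, -4],
    [0, 0, -4],
  ],
  angular=[
    [0, 0, 0],
    [0, 0, 0],
    [0, 0, 0],
    [0, 0, 0],
    [0, 0, 0],
  ],
)

```text
time: 21.0
eef_pos: [0.5801, 0.3309, 0.1508]
orientation: [0.75, 0.662, 0.0, 0.0]
force: [0.8, 0.3, 0.5]
opening: 0.0293
```

Call:
move_arm(
  translation=[
    [0, 0, -4],
    [0, 0, -4],
    [0, 0, -4],
    [0, 0, -3],
    [0, 0, 0],
  ],
  angular=[
    [0, 0, 0],
    [0, 0, 0],
    [0, 0, 0],
    [0, 0, 0],
    [0, 0, 0],
  ],
)

```text
time: 21.5
eef_pos: [0.5815, 0.3315, 0.3054]
orientation: [0.75, 0.662, 0.005, 0.002]
force: [0.2, -0.8, -0.0]
opening: 0.0297
```

```bash
python3 -c "
from h import *
plan([.5445,.146,.285],-.127)"
```

```text
T [[-3.77, -0.27, 0.41], [-3.77, -0.27, 0.41], [-3.77, -0.27, 0.41], [-3.77, -0.27, 0.41], [-3.77, -0.27, 0.41]] A [0.001, 0.001, 0.001, 0.001, 0.001]
```

Call:
move_arm(
  translation=[
    [-3.8, -0.3, 0.3],
    [-3.8, -0.3, 0.3],
    [-3.8, -0.3, 0.3],
    [-3.8, -0.3, 0.3],
    [-3.7, -0.2, 0.4],
  ],
  angular=[
    [0, 0, 0],
    [0, 0, 0],
    [0, 0, 0],
    [0, 0, 0],
    [0, 0, 0],
  ],
)

```text
time: 22.0
eef_pos: [0.5419, 0.1437, 0.2822]
orientation: [0.75, 0.662, -0.0, -0.0]
force: [0.6, 0.2, 0.1]
opening: 0.0297
```

Call:
move_arm(
  translation=[
    [0, 0, 3],
    [0, 0, 3],
    [0, 0, 3],
    [0, 0, 0],
    [0, 0, 0],
  ],
  angular=[
    [0, 0, 0],
    [0, 0, 0],
    [0, 0, 0],
    [0, 0, 0],
    [0, 0, 0],
  ],
)

```text
time: 22.5
eef_pos: [0.5429, 0.1452, 0.1928]
orientation: [0.75, 0.662, -0.0, -0.0]
force: [-0.9, 0.4, -0.1]
opening: 0.0299
```

```bash
python3 look.py w9.png specimen_a:.165 latch_knob:.175
```

```text
22.5 [0.543 0.145 0.193] -0.12399478191926416 [-0.854  0.431 -0.117]
specimen_a 0.93 [264. 318. 319. 385.] [289.102 350.326] 2850 -> [0.538 0.079 0.165]
specimen_a 0.78 [254. 237. 319. 320.] [285.085 277.005] 4373 -> [0.542 0.13  0.165]
latch_knob 0.75 [136. 113. 290. 156.] [214.28  131.532] 3996 -> [0.519 0.216 0.175]
```

View pics/w9.png

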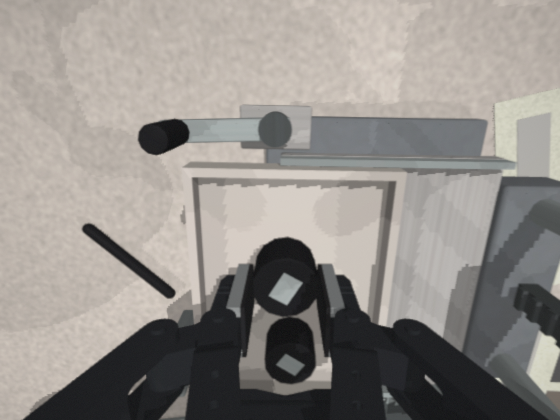

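The held puck is at (286,275), over free floor and clear of the first at (290,350). Lower and release.

Call:
move_arm(
  translation=[
    [0, 0, 1.2],
    [0, 0, 0.8],
    [0, 0, 0.4],
    [0, 0, 0.2],
    [0, 0, 0],
  ],
  angular=[
    [0, 0, 0],
    [0, 0, 0],
    [0, 0, 0],
    [0, 0, 0],
    [0, 0, 0],
  ],
)

```text
time: 23.15
eef_pos: [0.5428, 0.1451, 0.1659]
orientation: [0.75, 0.662, -0.0, -0.0]
force: [-0.2, -0.4, -0.9]
opening: 0.0297
```

Call:
move_arm(
  translation=[
    [0, 0, 0.1],
    [0, 0, 0.1],
    [0, 0, 0.1],
    [0, 0, 0],
    [0, 0, 0],
  ],
  angular=[
    [0, 0, 0],
    [0, 0, 0],
    [0, 0, 0],
    [0, 0, 0],
    [0, 0, 0],
  ],
)

```text
time: 23.65
eef_pos: [0.5437, 0.1451, 0.1646]
orientation: [0.75, 0.662, 0.001, 0.001]
force: [-1.2, -1.4, 6.8]
opening: 0.0293
```

Call:
move_arm(
  translation=[
    [0, 0, 0],
    [0, 0, 0],
    [0, 0, 0],
    [0, 0, 0],
    [0, 0, -2],
  ],
  angular=[
    [0, 0, 0],
    [0, 0, 0],
    [0, 0, 0],
    [0, 0, 0],
    [0, 0, 0],
  ],
  gripper=0.35,
)

```text
time: 24.15
eef_pos: [0.5413, 0.1449, 0.1809]
orientation: [0.75, 0.662, -0.002, -0.002]
force: [0.6, -0.0, -0.1]
opening: 0.0554
```

Call:
move_arm(
  translation=[
    [0, 0, -4],
    [0, 0, -4],
    [0, 0, -2],
    [0, 0, 0],
    [0, 0, 0],
  ],
  angular=[
    [0, 0, 0],
    [0, 0, 0],
    [0, 0, 0],
    [0, 0, 0],
    [0, 0, 0],
  ],
)

```text
time: 24.65
eef_pos: [0.5427, 0.1451, 0.2828]
orientation: [0.75, 0.662, -0.0, -0.0]
force: [0.4, -0.3, 0.2]
opening: 0.0556
```

```bash
python3 look.py w10.png specimen_a:.165; python3 -c "
from h import *
e=plan([.432,.0865,.28],-.127);plan([.432,.0865,.166],-.127,from_=e)"
```

```text
24.65 [0.543 0.145 0.283] -0.12401109754421973 [ 0.387 -0.302  0.249]
specimen_a 0.94 [268. 184. 306. 227.] [285.996 204.344] 1420 -> [0.544 0.145 0.165]
specimen_a 0.74 [271. 255. 309. 300.] [288.668 277.973] 1347 -> [0.538 0.077 0.165]
specimen_a 0.31 [324. 368. 361. 399.] [345.367 379.724] 539 -> [ 0.58  -0.041  0.165]
T [[-1.79, -2.55, 0.04], [-1.8, -2.55, 0.04], [-1.8, -2.55, 0.04], [-1.8, -2.55, 0.04]] A [0.001, 0.001, 0.001, 0.001]
T [[0.0, 0.0, 3.8], [0.0, 0.0, 3.8], [0.0, 0.0, 3.8]] A [-0.0, -0.0, -0.0]
```

Call:
move_arm(
  translation=[
    [-1.8, -2.6, 0],
    [-1.8, -2.6, 0],
    [-1.8, -2.6, 0],
    [-1.8, -2.5, 0.2],
    [0, 0, 3],
  ],
  angular=[
    [0, 0, 0],
    [0, 0, 0],
    [0, 0, 0],
    [0, 0, 0],
    [0, 0, 0],
  ],
  gripper=1,
)

```text
time: 25.25
eef_pos: [0.4306, 0.0855, 0.2528]
orientation: [0.75, 0.662, 0.001, 0.001]
force: [0.3, -0.1, 0.9]
opening: 0.0003
```

Call:
move_arm(
  translation=[
    [0, 0, 3.5],
    [0, 0, 3.5],
    [0, 0, 1.5],
    [0, 0, 0],
    [0, 0, 0],
  ],
  angular=[
    [0, 0, 0],
    [0, 0, 0],
    [0, 0, 0],
    [0, 0, 0],
    [0, 0, 0],
  ],
)

```text
time: 25.75
eef_pos: [0.4316, 0.0864, 0.166]
orientation: [0.75, 0.662, -0.001, -0.0]
force: [-0.0, -0.9, 1.1]
opening: -0.0005
```

Call:
move_arm(
  translation=[
    [0, 0.4, 0],
    [0, 0.4, 0],
    [0, 0.4, 0],
    [0, 0.4, 0],
    [0, 0.4, 0],
  ],
  angular=[
    [0, 0, 0],
    [0, 0, 0],
    [0, 0, 0],
    [0, 0, 0],
    [0, 0, 0],
  ],
)

```text
time: 26.25
eef_pos: [0.4521, 0.0839, 0.1665]
orientation: [0.75, 0.662, 0.0, 0.0]
force: [-1.6, -0.8, 0.4]
opening: 0.0001
```

Call:
move_arm(
  translation=[
    [0, 0.4, 0],
    [0, 0.4, 0],
    [0, 0.4, 0],
    [0, 0.4, 0],
    [0, 0.4, 0],
  ],
  angular=[
    [0, 0, 0],
    [0, 0, 0],
    [0, 0, 0],
    [0, 0, 0],
    [0, 0, 0],
  ],
)

```text
time: 26.75
eef_pos: [0.4718, 0.0814, 0.1662]
orientation: [0.75, 0.662, -0.0, -0.0]
force: [-2.4, -1.1, 0.0]
opening: -0.0001
```

Call:
move_arm(
  translation=[
    [0, 0.4, 0],
    [0, 0.4, 0],
    [0, 0.4, 0],
    [0, 0.4, 0],
    [0, 0.4, 0],
  ],
  angular=[
    [0, 0, 0],
    [0, 0, 0],
    [0, 0, 0],
    [0, 0, 0],
    [0, 0, 0],
  ],
)

```text
time: 27.25
eef_pos: [0.4917, 0.079, 0.1662]
orientation: [0.75, 0.662, -0.0, -0.0]
force: [-1.0, -1.0, -0.5]
opening: -0.0001
```

Call:
move_arm(
  translation=[
    [0, 0.3, 0],
    [0, 0.3, 0],
    [0, 0.3, 0],
    [0, 0.2, 0],
    [0, 0.2, 0],
  ],
  angular=[
    [0, 0, 0],
    [0, 0, 0],
    [0, 0, 0],
    [0, 0, 0],
    [0, 0, 0],
  ],
)

```text
time: 27.75
eef_pos: [0.5044, 0.0774, 0.1663]
orientation: [0.75, 0.662, 0.0, -0.0]
force: [-1.0, -1.1, 0.2]
opening: 0.0003
```

Call:
move_arm(
  translation=[
    [0, 0.2, 0],
    [0, 0.2, 0],
    [0, 0.1, 0],
    [0, 0, 0],
    [0, 0, 0],
  ],
  angular=[
    [0, 0, 0],
    [0, 0, 0],
    [0, 0, 0],
    [0, 0, 0],
    [0, 0, 0],
  ],
)

```text
time: 28.25
eef_pos: [0.5081, 0.0769, 0.1662]
orientation: [0.75, 0.662, -0.001, -0.001]
force: [-6.0, -0.1, 2.5]
opening: 0.0
```

Call:
move_arm(
  translation=[
    [0, 0.2, 0],
    [0, 0.1, 0],
    [0, 0, 0],
    [0, 0, 0],
    [0, 0, 0],
  ],
  angular=[
    [0, 0, 0],
    [0, 0, 0],
    [0, 0, 0],
    [0, 0, 0],
    [0, 0, 0],
  ],
)

```text
time: 28.75
eef_pos: [0.5084, 0.0768, 0.1659]
orientation: [0.749, 0.662, -0.003, -0.003]
force: [-14.0, 0.1, 7.2]
opening: 0.0001
```

Call:
move_arm(
  translation=[
    [0, -1, 0],
    [0, -2, 0],
    [0, -3, 0],
    [0, 0, 0],
    [0, 0, 0],
  ],
  angular=[
    [0, 0, 0],
    [0, 0, 0],
    [0, 0, 0],
    [0, 0, 0],
    [0, 0, 0],
  ],
)

```text
time: 29.25
eef_pos: [0.4532, 0.0841, 0.1669]
orientation: [0.749, 0.662, 0.001, 0.001]
force: [0.8, -0.0, 0.7]
opening: -0.0
```

```bash
python3 look.py w11.png latch_knob:.175; python3 -c "
from h import *
X0=np.array([.5833,.0116]);w=-.1274
def L(x,y): return X0+np.array([np.cos(w)*x-np.sin(w)*y,np.sin(w)*x+np.cos(w)*y])
print(L(-.068,.19),L(-.12,.19),L(-.068,.138), L(-.15,.225))"
```

```text
29.25 [0.453 0.084 0.167] -0.12367238482684623 [ 0.754 -0.012  0.685]
[0.53999167 0.20869995] [0.4884131  0.21530684] [0.53338478 0.15712138] [0.46310318 0.25383485]
```

View pics/w11.png

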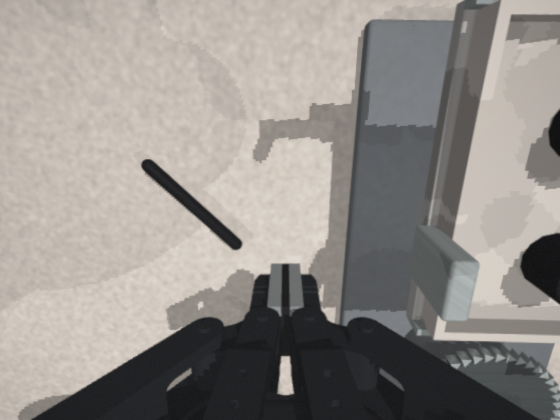

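Pushing to 14 N gave a rigid stop, so the tray is home. Triangulate the knob from saved views.

Run:
```python
from h import *
np.set_printoptions(precision=4,suppress=True)
def tri(l):
    A=np.zeros((3,3));b=np.zeros(3);R=[]
    for f,uv in l:
        o,d=ray(dict(np.load(f'pics/{f}.png.npz')),uv);d/=np.linalg.norm(d);M=np.eye(3)-np.outer(d,d);A+=M;b+=M@o;R.append((o,M))
    X=np.linalg.solve(A,b); return X,[round(1e3*np.linalg.norm(M@(X-o)),1) for o,M in R]
print(tri([('w1',(457,157)),('w2',(470,203)),('w9',(152,139))]))
print(tri([('w1',(433,199)),('w2',(416,250)),('w9',(275,128))]))
X0=np.array([.5833,.0116]);w=-.1274
def L(x,y): return X0+np.array([np.cos(w)*x-np.sin(w)*y,np.sin(w)*x+np.cos(w)*y])
for ph in [1.8,1.57,1.2,.8,.4,0,-.1]:
    k=np.array([-.068,.19])+.052*np.array([-np.sin(ph),-np.cos(ph)])-.019*np.array([np.cos(ph),-np.sin(ph)])
    print(ph,L(*k))
```

```text
(array([0.4945, 0.2157, 0.1861]), [np.float64(2.3), np.float64(1.6), np.float64(0.9)])
(array([0.5473, 0.2106, 0.1487]), [np.float64(2.9), np.float64(1.5), np.float64(1.4)])
1.8 [0.4979 0.2447]
1.57 [0.4908 0.2341]
1.2 [0.4849 0.2146]
0.8 [0.487  0.1927]
0.4 [0.4974 0.1733]
0 [0.5145 0.1595]
-0.1 [0.5196 0.1572]
```

Run:
```python
from h import *
e=None
for P in [(.453,.084,.24),(.495,.262,.24),(.495,.262,.168),(.495,.235,.168),(.489,.2155,.168),(.491,.194,.168),(.501,.174,.168),(.5185,.1605,.168),(.526,.158,.168)]:
    print(P); e=plan(P,None,step=.045,from_=e)
```

```text
(0.453, 0.084, 0.24)
T [[0.0, -0.05, -3.66], [0.0, -0.05, -3.66]] A [-0.0, -0.0]
(0.495, 0.262, 0.24)
T [[3.64, 0.39, -0.0], [3.64, 0.39, -0.0], [3.64, 0.39, -0.0], [3.64, 0.39, -0.0], [3.64, 0.39, -0.0]] A [-0.0, -0.0, -0.0, -0.0, -0.0]
(0.495, 0.262, 0.168)
T [[0.0, 0.0, 3.6], [0.0, 0.0, 3.6]] A [-0.0, -0.0]
(0.495, 0.235, 0.168)
T [[-2.68, 0.33, -0.0]] A [-0.0]
(0.489, 0.2155, 0.168)
T [[-2.01, -0.35, -0.0]] A [-0.0]
(0.491, 0.194, 0.168)
T [[-2.11, 0.46, -0.0]] A [-0.0]
(0.501, 0.174, 0.168)
T [[-1.86, 1.24, -0.0]] A [-0.0]
(0.5185, 0.1605, 0.168)
T [[-1.12, 1.9, -0.0]] A [-0.0]
(0.526, 0.158, 0.168)
T [[-0.16, 0.78, -0.0]] A [-0.0]
```

Call:
move_arm(
  translation=[
    [0, 0, -3.7],
    [0, 0, -3.7],
    [3.6, 0.4, 0],
    [3.6, 0.4, 0],
    [3.6, 0.4, 0],
  ],
  angular=[
    [0, 0, 0],
    [0, 0, 0],
    [0, 0, 0],
    [0, 0, 0],
    [0, 0, 0],
  ],
)

```text
time: 29.85
eef_pos: [0.4793, 0.1907, 0.2408]
orientation: [0.75, 0.661, 0.001, 0.0]
force: [1.4, 0.2, -0.1]
opening: -0.0002
```

Call:
move_arm(
  translation=[
    [3.7, 0.4, 0],
    [3.7, 0.4, 0],
    [0, 0, 3.6],
    [0, 0, 3.6],
    [0, 0, 0],
  ],
  angular=[
    [0, 0, 0],
    [0, 0, 0],
    [0, 0, 0],
    [0, 0, 0],
    [0, 0, 0],
  ],
)

```text
time: 30.35
eef_pos: [0.493, 0.2614, 0.1635]
orientation: [0.749, 0.662, -0.004, -0.002]
force: [-1.6, 0.3, -0.7]
opening: 0.0001
```

Call:
move_arm(
  translation=[
    [-0.9, 0.1, 0],
    [-0.9, 0.1, 0],
    [-0.9, 0.1, 0],
    [-1, -0.2, 0],
    [-1, -0.2, 0],
  ],
  angular=[
    [0, 0, 0],
    [0, 0, 0],
    [0, 0, 0],
    [0, 0, 0],
    [0, 0, 0],
  ],
)

```text
time: 30.85
eef_pos: [0.4889, 0.2147, 0.1695]
orientation: [0.75, 0.662, 0.001, 0.001]
force: [1.5, 1.3, 0.6]
opening: -0.0002
```

Call:
move_arm(
  translation=[
    [-1.1, 0.2, 0],
    [-1, 0.3, 0],
    [-0.9, 0.6, 0],
    [-0.9, 0.6, 0],
    [0, 0, 0],
  ],
  angular=[
    [0, 0, 0],
    [0, 0, 0],
    [0, 0, 0],
    [0, 0, 0],
    [0, 0, 0],
  ],
)

```text
time: 31.35
eef_pos: [0.5008, 0.173, 0.168]
orientation: [0.75, 0.661, -0.001, 0.0]
force: [-0.2, 0.6, 0.5]
opening: -0.0002
```

Call:
move_arm(
  translation=[
    [-0.6, 0.9, 0],
    [-0.5, 0.9, 0],
    [-0.1, 0.3, 0],
    [0, 0, 0],
    [0, 0, 0],
  ],
  angular=[
    [0, 0, 0],
    [0, 0, 0],
    [0, 0, 0],
    [0, 0, 0],
    [0, 0, 0],
  ],
)

```text
time: 31.85
eef_pos: [0.518, 0.1607, 0.1678]
orientation: [0.749, 0.662, -0.002, -0.002]
force: [-7.5, 4.0, 2.5]
opening: -0.0003
```

```bash
python3 look.py w12.png latch_knob:.18
```

```text
31.85 [0.518 0.161 0.168] -0.12361744541011066 [-7.473  3.973  2.452]
latch_knob 0.63 [312. 143. 348. 313.] [327.665 221.415] 4680 -> [0.54  0.192 0.18 ]
```

View pics/w12.png

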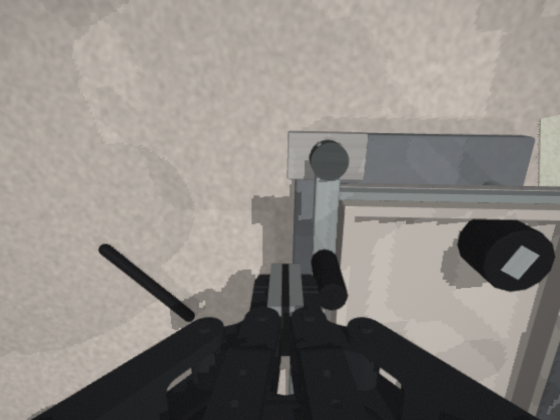

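The latch arm lies along the tray's front wall (pivot (328,160), knob (328,285)). Press once more to confirm the stop, then back off.

Call:
move_arm(
  translation=[
    [0, 0.2, 0],
    [0, 0, 0],
    [0, 0, 0],
  ],
  angular=[
    [0, 0, 0],
    [0, 0, 0],
    [0, 0, 0],
  ],
)

```text
time: 32.25
eef_pos: [0.5184, 0.1606, 0.1676]
orientation: [0.749, 0.662, -0.003, -0.003]
force: [-14.0, 4.6, 5.0]
opening: 0.0
```

Call:
move_arm(
  translation=[
    [0, -1, 0],
    [0, -3, 0],
    [0, -1, -4],
    [0, 0, -4],
    [0, 0, 0],
  ],
  angular=[
    [0, 0, 0],
    [0, 0, 0],
    [0, 0, 0],
    [0, 0, 0],
    [0, 0, 0],
  ],
  gripper=0,
)

```text
time: 32.75
eef_pos: [0.475, 0.1665, 0.2538]
orientation: [0.749, 0.662, 0.005, 0.003]
force: [0.4, -0.2, 0.7]
opening: 0.0724
```

Run:
```python
from h import *
np.set_printoptions(precision=4,suppress=True)
im,p=snap('wrist','w13.png')
for n in ('latch_knob','tray_floor'):
    for d in models.trace('wrist',n)[:2]: print(n,d['conf'],d['box'])
# crank bar measurements
def tri(l):
    A=np.zeros((3,3));b=np.zeros(3);R=[]
    for f,uv in l:
        o,d=ray(dict(np.load(f'pics/{f}.png.npz')),uv);d/=np.linalg.norm(d);M=np.eye(3)-np.outer(d,d);A+=M;b+=M@o;R.append((o,M))
    X=np.linalg.solve(A,b); return X,[round(1e3*np.linalg.norm(M@(X-o)),1) for o,M in R]
# w3: fixed bar (outer): top end right (538,104), foot (475,106); release top (547,150)
p3=dict(np.load('pics/w3.png.npz'));p1=dict(np.load('pics/w1.png.npz'))
ax=np.array([.5833,.0116])+np.array([np.cos(-.1274)*.03+np.sin(-.1274)*.12, np.sin(-.1274)*.03-np.cos(-.1274)*.12]); print('axis',ax)
for f,uvs in (('w3',[(536,104),(520,97),(548,150),(515,218)]),('w1',[(85,211),(110,236),(177,252)])):
    P=dict(np.load(f'pics/{f}.png.npz'))
    for uv,z in zip(uvs,[.148]*(len(uvs)-1)+[.1]):
        X=atz(P,uv,z);d=X[:2]-ax; print(f,uv,X,'r',np.linalg.norm(d),'ang',np.degrees(np.arctan2(d[1],d[0])))
```

```text
latch_knob 0.78 [356.0, 128.5, 385.9, 233.8]
tray_floor 0.93 [349.9, 169.6, 551.8, 351.2]
axis [ 0.5978 -0.1112]
w3 (536, 104) [ 0.5092 -0.1685  0.148 ] r 0.10554240612416291 ang -147.13277200999954
w3 (520, 97) [ 0.5071 -0.1809  0.148 ] r 0.1143814515840005 ang -142.49793068178786
w3 (548, 150) [ 0.5362 -0.1466  0.148 ] r 0.07097823934208397 ang -150.15326649919072
w3 (515, 218) [ 0.5985 -0.11    0.1   ] r 0.0014314855296018855 ang 59.822525697545196
w1 (85, 211) [ 0.5143 -0.1795  0.148 ] r 0.10782910397280752 ang -140.71769471484404
w1 (110, 236) [ 0.5474 -0.1609  0.148 ] r 0.07076567869957553 ang -135.40396582900973
w1 (177, 252) [ 0.5979 -0.109   0.1   ] r 0.0022041533556091063 ang 86.53581738780726
```

Latch stop is rigid at 14 N. Now move over the crank grip.

Run:
```python
from h import *
plan((.52,-.165,.25),.61,step=.034)
```

```text
T [[-3.22, 0.88, -0.02], [-3.28, 0.64, -0.02], [-3.32, 0.4, -0.02], [-3.34, 0.16, -0.02], [-3.34, -0.09, -0.02]] A [-0.073, -0.073, -0.073, -0.073, -0.073]
T [[-3.33, -0.33, -0.02], [-3.29, -0.58, -0.02], [-3.24, -0.82, -0.02], [-3.17, -1.05, -0.02], [-3.09, -1.28, -0.02]] A [-0.073, -0.073, -0.073, -0.073, -0.073]
```

Call:
move_arm(
  translation=[
    [-3.2, 0.9, 0],
    [-3.3, 0.6, 0],
    [-3.3, 0.4, 0],
    [-3.3, 0.2, 0],
    [-3.3, -0.1, 0],
  ],
  angular=[
    [0, 0, -0.073],
    [0, 0, -0.073],
    [0, 0, -0.073],
    [0, 0, -0.073],
    [0, 0, -0.073],
  ],
)

```text
time: 33.4
eef_pos: [0.4953, 0.0002, 0.2466]
orientation: [0.616, 0.788, -0.001, -0.001]
force: [0.2, -0.5, 0.6]
opening: 0.0857
```

Call:
move_arm(
  translation=[
    [-3.3, -0.3, 0],
    [-3.3, -0.6, 0],
    [-3.2, -0.8, 0],
    [-3.2, -1.1, 0],
    [-3.1, -1.3, 0],
  ],
  angular=[
    [0, 0, -0.073],
    [0, 0, -0.073],
    [0, 0, -0.073],
    [0, 0, -0.073],
    [0, 0, -0.073],
  ],
)

```text
time: 33.9
eef_pos: [0.5183, -0.1653, 0.2464]
orientation: [0.463, 0.887, -0.0, -0.002]
force: [0.8, 0.4, 1.0]
opening: 0.0854
```

```bash
python3 look.py w14.png crank_grip:.13 trigger:.14
```

```text
33.9 [ 0.518 -0.165  0.246] 0.6087550229073883 [0.764 0.447 0.96 ]
crank_grip 0.65 [262. 174. 416. 230.] [340.327 197.993] 3770 -> [ 0.551 -0.135  0.13 ]
trigger 0.62 [307. 188. 328. 229.] [316.313 205.926] 585 -> [ 0.537 -0.15   0.14 ]
```

View pics/w14.png

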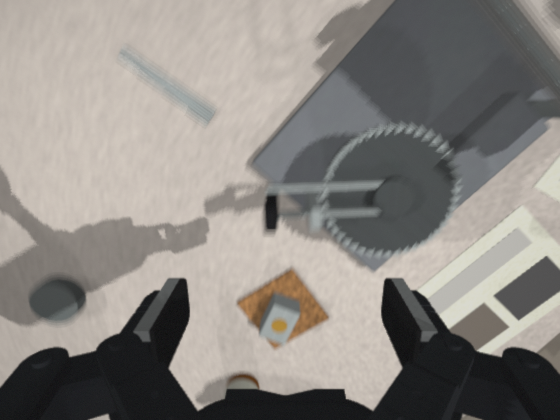

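Run:
```python
from h import *
np.set_printoptions(precision=4,suppress=True)
p=dict(np.load('pics/w14.png.npz')); ax=np.array([.598,-.110])
for n,uv,z in [('fixtop',(271,216),.148),('fixfoot',(271,206),.1),('reltop',(318,216),.148),('hub',(397,197),.1),('fixL',(264,216),.148),('fixR',(278,216),.148),('relL',(307,216),.148),('relR',(328,216),.148)]:
    X=atz(p,uv,z);d=X[:2]-ax;print(n,X,np.linalg.norm(d),np.arctan2(d[1],d[0]))
a=cv2.imread('pics/w14.png')[160:260,230:430]; cv2.imwrite('pics/w14c.png',cv2.resize(a,None,fx=4,fy=4,interpolation=2))
```

```text
fixtop [ 0.5114 -0.1743  0.148 ] 0.10788022362992379 -2.502982670395102
fixfoot [ 0.5139 -0.1815  0.1   ] 0.11037166317365689 -2.437300689863406
reltop [ 0.5407 -0.1539  0.148 ] 0.07215255202760552 -2.4883748387424713
hub [ 0.6013 -0.1102  0.1   ] 0.003354112902942153 -0.06360197880030233
fixL [ 0.507  -0.1774  0.148 ] 0.1132034515304231 -2.5043721999623507
fixR [ 0.5157 -0.1713  0.148 ] 0.10255672843315823 -2.501449512319512
relL [ 0.5338 -0.1586  0.148 ] 0.08050854180795289 -2.4929497943201557
relR [ 0.5469 -0.1495  0.148 ] 0.06456209241414898 -2.4831940342135974
```

View pics/w14c.png

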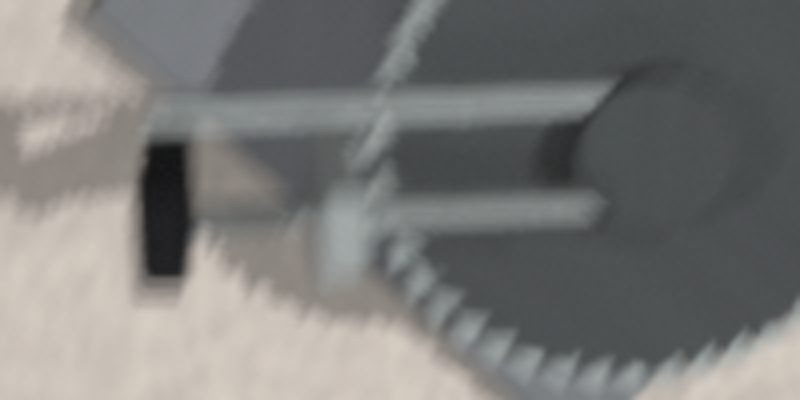

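Fixed bar outer face measures r = 0.113 m as specified; arm angle is −2.51 rad. Align and descend over the bars, then check clearance before squeezing.

Call:
move_arm(
  translation=[
    [-0.3, 0.2, 0],
    [0, 0, 3],
    [0, 0, 3],
    [0, 0, 2],
    [0, 0, 0],
  ],
  angular=[
    [0, 0, -0.02],
    [0, 0, 0],
    [0, 0, 0],
    [0, 0, 0],
    [0, 0, 0],
  ],
)

```text
time: 34.55
eef_pos: [0.5205, -0.1631, 0.1653]
orientation: [0.454, 0.891, 0.0, -0.003]
force: [-0.2, -0.5, 0.6]
opening: 0.0852
```

```bash
python3 look.py w15.png crank_grip:.13 trigger:.14
```

```text
34.55 [ 0.52  -0.163  0.165] 0.6277888381776265 [-0.158 -0.454  0.576]
crank_grip 0.78 [248. 204. 458. 285.] [350.882 236.563] 7947 -> [ 0.547 -0.136  0.13 ]
trigger 0.86 [313. 218. 336. 281.] [322.948 249.809] 1262 -> [ 0.536 -0.149  0.14 ]
```

View pics/w15.png

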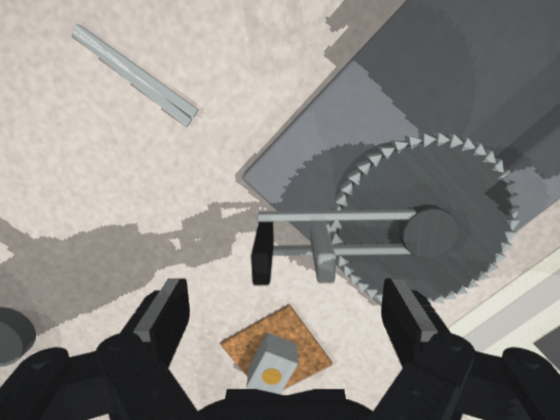

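Run:
```python
from h import *
np.set_printoptions(precision=4,suppress=True)
p=dict(np.load('pics/w15.png.npz')); ax=np.array([.599,-.110]); s=st(); y=yawy(s);c=s['eef_pos'][:2]
for n,uv,z in [('fixtopL',(252,268),.148),('fixtopR',(270,268),.148),('fixnearedge',(261,284),.148),('relL',(314,268),.148),('relR',(336,268),.148),('relnear',(325,282),.148),('hub',(432,232),.1)]:
    X=atz(p,uv,z);d=X[:2]-ax;e=X[:2]-c;print(n,X,np.linalg.norm(d),np.arctan2(d[1],d[0]),'tool x,y mm',1e3*e@[-np.sin(y),np.cos(y)],1e3*e@[np.cos(y),np.sin(y)])
```

```text
fixtopL [ 0.5086 -0.1769  0.148 ] 0.11243873715027389 -2.5043291564029078 tool x,y mm -1.5626037429146162 -18.574196705501592
fixtopR [ 0.5164 -0.1713  0.148 ] 0.10284093663105508 -2.503502748316865 tool x,y mm -1.5504311303982872 -8.975992509053974
fixnearedge [ 0.518 -0.182  0.148] 0.1083786053278043 -2.4146452054349608 tool x,y mm -11.223394438064588 -13.980471468482556
relL [ 0.5354 -0.1575  0.148 ] 0.07938485385566307 -2.5009144017562837 tool x,y mm -1.4990670749100712 14.481199905685688
relR [ 0.5448 -0.1505  0.148 ] 0.06767592833384672 -2.4991205733030903 tool x,y mm -1.4619461872922062 26.190804786723447
relnear [ 0.5453 -0.1606  0.148 ] 0.07382010647009432 -2.3855386376838794 tool x,y mm -9.914480670016985 20.651220498917624
hub [ 0.6007 -0.1081  0.1   ] 0.0025564508273452765 0.8168827029218673 tool x,y mm 0.05775063653656504 96.36934939575742
```

Call:
move_arm(
  translation=[
    [-0.1, -0.1, 1.5],
    [0, 0, 1.5],
    [0, 0, 1],
    [0, 0, 0.7],
    [0, 0, 0],
  ],
  angular=[
    [0, 0, 0],
    [0, 0, 0],
    [0, 0, 0],
    [0, 0, 0],
    [0, 0, 0],
  ],
)

```text
time: 35.2
eef_pos: [0.5217, -0.1664, 0.1211]
orientation: [0.455, 0.891, 0.0, -0.0]
force: [0.8, -0.4, -0.6]
opening: 0.0855
```

Call:
move_arm(
  translation=[
    [0, 0, 0],
    [0, 0, 0],
    [0, 0, 0],
    [0, 0, 0],
    [0, 0, 0],
  ],
  angular=[
    [0, 0, 0],
    [0, 0, 0],
    [0, 0, 0],
    [0, 0, 0],
    [0, 0, 0],
  ],
  gripper=1,
  force=50,
)

```text
time: 35.7
eef_pos: [0.5215, -0.1667, 0.1231]
orientation: [0.455, 0.891, -0.0, 0.0]
force: [-4.9, 2.0, 11.1]
opening: 0.0335
```

```bash
python3 -c "
from h import *
s=st();print(s['eef_pos'],yawy(s),s['force'],s['moment'],s['opening'])"
```

```text
[ 0.52148066 -0.16671294  0.12311541] 0.6261655227983194 [-4.93612839  1.99781288 11.09461118] [-0.12981341  1.19412964 -0.12885999] 0.033519311346854076
```

Opening 33.5 mm corresponds to both bars squeezed (35 mm). Begin turning back at ~0.5 rad/s.

Call:
move_arm(
  translation=[
    [0.2, 0, 0],
    [0.38, 0, 0],
    [0.48, 0.01, 0],
    [0.48, 0.01, 0],
    [0.48, 0.01, 0],
  ],
  angular=[
    [0, 0, 0.02],
    [0, 0, 0.04],
    [0, 0, 0.05],
    [0, 0, 0.05],
    [0, 0, 0.05],
  ],
)

```text
time: 36.2
eef_pos: [0.5111, -0.1493, 0.1231]
orientation: [0.547, 0.837, -0.0, 0.0]
force: [-5.5, 0.6, 12.1]
opening: 0.0333
```

```bash
cat > cr.py <<'E'
from h import *
np.set_printoptions(precision=4,suppress=True)
s=st();y=yawy(s);ax=np.array([.599,-.110]);d=s['eef_pos'][:2]-ax
R=Rot.from_quat(s['orientation']).as_matrix()
print(s['time'],s['eef_pos'],'yaw',y,'turned by yaw',.6262-y,'r',np.linalg.norm(d),'posang',(-2.509-np.arctan2(d[1],d[0]))%(2*np.pi),'Ftool',R.T@s['force'],s['moment'],s['opening'])
E
python3 cr.py
```

```text
36.2 [ 0.5111 -0.1493  0.1231] yaw 0.4141053779388269 turned by yaw 0.21209462206117308 r 0.09632706195300633 posang 0.21177836334330857 Ftool [  2.7505  -4.833  -12.14  ] [-0.154   1.3252 -0.1135] 0.03330636795420355
```

Call:
move_arm(
  translation=[
    [0.48, -0.04, 0],
    [0.48, -0.04, 0],
    [0.48, 0.01, 0],
    [0.48, 0.01, 0],
    [0.48, 0.01, 0],
  ],
  angular=[
    [0, 0, 0.05],
    [0, 0, 0.05],
    [0, 0, 0.05],
    [0, 0, 0.05],
    [0, 0, 0.05],
  ],
)

```text
time: 36.7
eef_pos: [0.5037, -0.1265, 0.1231]
orientation: [0.647, 0.763, 0.0, 0.001]
force: [-3.0, 2.1, 12.2]
opening: 0.0336
```

Call:
move_arm(
  translation=[
    [0.48, 0.01, 0],
    [0.48, 0.01, 0],
    [0.48, 0.01, 0],
    [0.48, 0.01, 0],
    [0.48, 0.01, 0],
  ],
  angular=[
    [0, 0, 0.05],
    [0, 0, 0.05],
    [0, 0, 0.05],
    [0, 0, 0.05],
    [0, 0, 0.05],
  ],
)

```text
time: 37.2
eef_pos: [0.5024, -0.1024, 0.1231]
orientation: [0.737, 0.676, 0.0, 0.0]
force: [-5.5, 1.9, 14.0]
opening: 0.0337
```

```bash
python3 cr.py
```

```text
37.2 [ 0.5024 -0.1024  0.1231] yaw -0.08637558844358517 turned by yaw 0.7125755884435852 r 0.0969042768199417 posang 0.7110536672653831 Ftool [  1.4549  -5.5918 -13.9675] [ 0.2199  1.2147 -0.3059] 0.033684959724930984
```

Call:
move_arm(
  translation=[
    [0.48, -0.04, -0.05],
    [0.48, -0.04, -0.05],
    [0.48, 0.01, -0.05],
    [0.48, 0.01, -0.05],
    [0.48, 0.01, 0],
  ],
  angular=[
    [0, 0, 0.05],
    [0, 0, 0.05],
    [0, 0, 0.05],
    [0, 0, 0.05],
    [0, 0, 0.05],
  ],
)

```text
time: 37.7
eef_pos: [0.507, -0.0789, 0.1233]
orientation: [0.816, 0.579, 0.0, 0.0]
force: [4.2, 0.8, -4.9]
opening: 0.0332
```

Call:
move_arm(
  translation=[
    [0.48, 0.01, 0],
    [0.48, 0.01, 0],
    [0.48, 0.01, 0],
    [0.48, 0.01, 0],
    [0.48, 0.01, 0],
  ],
  angular=[
    [0, 0, 0.05],
    [0, 0, 0.05],
    [0, 0, 0.05],
    [0, 0, 0.05],
    [0, 0, 0.05],
  ],
)

```text
time: 38.2
eef_pos: [0.5173, -0.0573, 0.1233]
orientation: [0.881, 0.472, 0.0, -0.0]
force: [2.2, 0.5, -2.9]
opening: 0.0332
```

Call:
move_arm(
  translation=[
    [0.48, 0.01, 0],
    [0.48, 0.01, 0],
    [0.48, 0.01, 0],
    [0.48, 0.01, 0],
    [0.48, 0.01, 0],
  ],
  angular=[
    [0, 0, 0.05],
    [0, 0, 0.05],
    [0, 0, 0.05],
    [0, 0, 0.05],
    [0, 0, 0.05],
  ],
)

```text
time: 38.7
eef_pos: [0.5326, -0.0389, 0.1232]
orientation: [0.933, 0.359, -0.0, -0.0]
force: [0.4, 0.8, -2.9]
opening: 0.0332
```

```bash
python3 cr.py
```

```text
38.7 [ 0.5326 -0.0389  0.1232] yaw -0.8367838138042456 turned by yaw 1.4629838138042457 r 0.097315084848742 posang 1.4518440951804887 Ftool [ 0.8124 -0.3151  2.9025] [ 0.2016  0.1961 -0.2825] 0.03316800405467374
```

Forces are low at 1.46 rad. Finish the last 0.14 rad and feel for the stop.

Call:
move_arm(
  translation=[
    [0.38, 0.01, 0],
    [0.38, 0.01, 0],
    [0.3, 0.01, 0],
    [0.2, 0, 0],
    [0.1, 0, 0],
  ],
  angular=[
    [0, 0, 0.04],
    [0, 0, 0.04],
    [0, 0, 0.03],
    [0, 0, 0.02],
    [0, 0, 0.01],
  ],
)

```text
time: 39.2
eef_pos: [0.5402, -0.0323, 0.1231]
orientation: [0.955, 0.295, -0.004, 0.0]
force: [-13.9, -10.3, 6.0]
opening: 0.0336
```

Call:
move_arm(
  translation=[
    [0.1, 0, 0],
    [0.1, 0, 0],
    [0.1, 0, 0],
    [0, 0, 0],
    [0, 0, 0],
  ],
  angular=[
    [0, 0, 0.01],
    [0, 0, 0.01],
    [0, 0, 0.01],
    [0, 0, 0],
    [0, 0, 0],
  ],
)

```text
time: 39.7
eef_pos: [0.5404, -0.032, 0.123]
orientation: [0.959, 0.282, -0.007, 0.001]
force: [-20.2, -14.1, 9.4]
opening: 0.0336
```

```bash
python3 cr.py
```

```text
39.7 [ 0.5404 -0.032   0.123 ] yaw -0.9995350836820652 turned by yaw 1.6257350836820652 r 0.09755210435314121 posang 1.559552405940451 Ftool [-24.7199   0.8879  -9.059 ] [-1.6675  2.9994  1.715 ] 0.03363827319892603
```

Rigid stop reached (25 N back-reaction). Relax the preload, release and rise.

Call:
move_arm(
  translation=[
    [-0.15, 0, 0],
    [-0.15, 0, 0],
    [-0.1, 0, 0],
    [0, 0, 0],
    [0, 0, 0],
  ],
  angular=[
    [0, 0, -0.015],
    [0, 0, -0.01],
    [0, 0, 0],
    [0, 0, 0],
    [0, 0, 0],
  ],
)

```text
time: 40.2
eef_pos: [0.5405, -0.0321, 0.1231]
orientation: [0.956, 0.293, -0.002, -0.0]
force: [-6.3, -4.0, 0.8]
opening: 0.0332
```

Call:
move_arm(
  translation=[
    [0, 0, 0],
    [0, 0, 0],
    [0, 0, 0],
    [0, 0, 0],
    [0, 0, 0],
  ],
  angular=[
    [0, 0, 0],
    [0, 0, 0],
    [0, 0, 0],
    [0, 0, 0],
    [0, 0, 0],
  ],
  gripper=0,
)

```text
time: 40.7
eef_pos: [0.5425, -0.0314, 0.1234]
orientation: [0.957, 0.292, 0.0, -0.0]
force: [-0.4, 0.1, -0.5]
opening: 0.0852
```

Call:
move_arm(
  translation=[
    [0, 0, -2],
    [0, 0, -4],
    [0, 0, -4],
    [0, 0, -4],
    [0, 0, -4],
  ],
  angular=[
    [0, 0, 0],
    [0, 0, 0],
    [0, 0, 0],
    [0, 0, 0],
    [0, 0, 0],
  ],
)

```text
time: 41.2
eef_pos: [0.5421, -0.0314, 0.3051]
orientation: [0.957, 0.292, 0.0, -0.0]
force: [1.0, -0.2, -0.8]
opening: 0.0854
```

Call:
move_arm(
  translation=[
    [-3, -3, -2],
    [-3, -3, 0],
    [-3, -3, 0],
    [-1, -2, 0],
    [0, 0, 0],
  ],
  angular=[
    [0, 0, 0],
    [0, 0, 0],
    [0, 0, 0],
    [0, 0, 0],
    [0, 0, 0],
  ],
)

```text
time: 41.7
eef_pos: [0.3959, 0.005, 0.3241]
orientation: [0.956, 0.292, 0.001, 0.0]
force: [-0.9, -0.5, 0.3]
opening: 0.0854
```

```bash
python3 cr.py
python3 - <<'E'
from h import *
a,p=snap('scene');b,q=snap('wrist')
np.set_printoptions(precision=3,suppress=True)
for n,z in (('specimen_a',.06),('ref_block',.03),('latch_knob',.08)):
    for d in models.trace('scene',n)[:3]:
        if d['conf']>.3: print(n,d['conf'],d['box'],atz(p,cen(d['region']),z))
A=cv2.resize(a[120:410,150:430,::-1],None,fx=2.0,fy=2.0,interpolation=2)[:580]
B=b[:,:,::-1]; B=cv2.resize(B,(240*1,180)); 
C=np.zeros((580,800,3),np.uint8); C[:A.shape[0],:A.shape[1]]=A; C[:180,560:800]=B
cv2.imwrite('pics/f1.png',C)
E
```

```text
41.7 [0.3959 0.005  0.3241] yaw -0.9780395841772669 turned by yaw 1.6042395841772668 r 0.23335596224448746 posang 1.1477867875065657 Ftool [-1.0619 -0.072  -0.3336] [0.014  0.0293 0.0321] 0.08540324331030694
specimen_a 0.67 [291.6, 209.4, 361.4, 262.6] [0.59  0.083 0.06 ]
specimen_a 0.49 [311.2, 237.4, 320.8, 247.8] [0.596 0.063 0.06 ]
ref_block 0.72 [213.9, 336.3, 238.9, 360.1] [ 0.619 -0.323  0.03 ]
ref_block 0.52 [272.9, 230.4, 284.9, 281.9] [ 0.528 -0.028  0.03 ]
latch_knob 0.61 [323.3, 202.4, 339.3, 217.0] [0.552 0.168 0.08 ]
```

The viewer limit is reached, so I'll verify numerically with the networks from all cameras.

Run:
```python
from h import *
np.set_printoptions(precision=3,suppress=True)
P={}
for c in ('top','scene','wrist'): P[c]=snap(c,'e_'+c+'.png')[1]
X0=np.array([.5833,.0116]);w=-.1274
def L(x,y): return X0+np.array([np.cos(w)*x-np.sin(w)*y,np.sin(w)*x+np.cos(w)*y])
print('expected pucks',L(0,.055),L(0,.125),'tray',L(0,.09),'knob',L(-.068,.138),'tab',L(-.066,.055))
for c in P:
    for n,z in (('specimen_a',.058),('ref_block',.03),('tray_floor',.045),('latch_knob',.075),('crank_grip',.12)):
        for d in models.trace(c,n)[:4]:
            if d['conf']>.3: print(c,n,round(d['conf'],2),np.round(d['box']),int(d['region'].sum()),atz(P[c],cen(d['region']),z))
for n,z in (('amber_bottle',.11),('beaker',.06),('tweezers',.003),('slide_box',.03),('lens_puffer',.09),('marker',.012)):
    print(n,[(round(d['conf'],2),cen(d['region'])) for d in models.trace('top',n)[:1]],[(round(d['conf'],2),cen(d['region'])) for d in models.trace('scene',n)[:1]])
```

```text
expected pucks [0.59  0.066] [0.599 0.136] tray [0.595 0.101] knob [0.533 0.157] tab [0.525 0.075]
top specimen_a 0.54 [222. 160. 236. 173.] 92 [0.622 0.158 0.058]
top specimen_a 0.4 [249. 172. 264. 180.] 104 [0.592 0.066 0.058]
top ref_block 0.65 [367. 168. 387. 183.] 208 [ 0.612 -0.318  0.03 ]
top tray_floor 0.68 [218. 151. 273. 195.] 1568 [0.603 0.109 0.045]
top crank_grip 0.62 [290. 170. 320. 190.] 139 [ 0.577 -0.089  0.12 ]
scene specimen_a 0.49 [312. 236. 319. 247.] 111 [0.594 0.064 0.058]
scene ref_block 0.92 [215. 331. 236. 356.] 339 [ 0.619 -0.321  0.03 ]
scene ref_block 0.7 [294. 208. 358. 262.] 1332 [0.579 0.097 0.03 ]
scene tray_floor 0.73 [320. 204. 338. 217.] 103 [0.535 0.188 0.045]
scene tray_floor 0.6 [292. 209. 360. 262.] 1443 [0.584 0.091 0.045]
scene latch_knob 0.44 [321. 203. 338. 217.] 115 [0.55  0.168 0.075]
scene latch_knob 0.4 [178. 371. 201. 401.] 524 [ 0.658 -0.461  0.075]
scene latch_knob 0.35 [271. 231. 288. 283.] 484 [ 0.553 -0.054  0.075]
scene crank_grip 0.67 [270. 234. 286. 281.] 366 [ 0.573 -0.073  0.12 ]
scene crank_grip 0.48 [341. 229. 344. 241.] 35 [0.654 0.109 0.12 ]
wrist ref_block 0.42 [179. 142. 269. 156.] 777 [0.372 0.078 0.03 ]
wrist tray_floor 0.65 [271.   2. 380.  58.] 3642 [0.555 0.06  0.045]
wrist latch_knob 0.33 [238.   0. 555. 186.] 34216 [ 0.571 -0.052  0.075]
wrist crank_grip 0.64 [372.  59. 512.  96.] 3526 [ 0.566 -0.065  0.12 ]
amber_bottle [(0.49, array([418.316, 163.868]))] [(0.68, array([190.548, 386.733]))]
beaker [(0.54, array([141.996, 258.12 ]))] [(0.83, array([326.321, 139.369]))]
tweezers [] [(0.74, array([407.464, 199.954]))]
slide_box [(0.81, array([132.186, 197.955]))] [(0.58, array([380.178, 164.976]))]
lens_puffer [(0.75, array([241.245, 169.511]))] [(0.69, array([277.838, 256.191]))]
marker [] [(0.6, array([264.194, 211.419]))]
```

The second puck may have been knocked in the tray, so I'll look from close above.

Call:
move_arm(
  translation=[
    [3.4, 0.8, 0],
    [3.4, 0.8, 0],
    [3.4, 0.8, 0],
    [3.4, 0.7, 0],
    [3.4, 0.7, 0],
  ],
  angular=[
    [0, 0, 0],
    [0, 0, 0],
    [0, 0, 0],
    [0, 0, 0],
    [0, 0, 0],
  ],
)

```text
time: 43.95
eef_pos: [0.5616, 0.0678, 0.3231]
orientation: [0.957, 0.292, -0.0, -0.0]
force: [-0.0, 0.0, 0.1]
opening: 0.0858
```

Call:
move_arm(
  translation=[
    [0, 0, 0],
    [0, 0, 0],
    [0, 0, 0],
  ],
  angular=[
    [0, 0, 0],
    [0, 0, 0],
    [0, 0, 0],
  ],
)

```text
time: 44.25
eef_pos: [0.5597, 0.0669, 0.3234]
orientation: [0.957, 0.291, -0.0, -0.0]
force: [0.3, -0.8, 0.3]
opening: 0.0859
```

```bash
cat > chk.py <<'E'
from h import *
import sys
np.set_printoptions(precision=3,suppress=True)
im,p=snap('wrist',sys.argv[1])
X0=np.array([.5833,.0116]);w=-.1274
def toL(X): d=X[:2]-X0; return np.array([np.cos(w)*d[0]+np.sin(w)*d[1],-np.sin(w)*d[0]+np.cos(w)*d[1]])
def L(x,y,z): return np.array([*(X0+np.array([np.cos(w)*x-np.sin(w)*y,np.sin(w)*x+np.cos(w)*y])),z])
print(st()['eef_pos'],'tray rim corners px',proj(p,[L(a,.09+b,.058) for a in(-.055,.055) for b in(-.075,.075)]).round(0).tolist())
for n,z in (('specimen_a',.058),('tray_floor',.045),('latch_knob',.075)):
    for d in models.trace('wrist',n)[:4]:
        if d['conf']>.25: X=atz(p,cen(d['region']),z); print(n,round(d['conf'],2),np.round(d['box']),int(d['region'].sum()),X,'lift',toL(X))
m=(im.max(2)<60).astype(np.uint8); 
for z in (.045,): pass
k,l,s,c=cv2.connectedComponentsWithStats(m)
for i in range(1,k):
    if s[i,4]>150: print('dark',s[i],c[i],'lift@.058',toL(atz(p,c[i],.058)))
E
python3 chk.py g1.png
```

```text
[0.56  0.067 0.324] tray rim corners px [[293.0, 202.0], [198.0, 121.0], [355.0, 135.0], [258.0, 42.0]]
specimen_a 0.97 [236.  60. 264.  92.] 775 [0.626 0.159 0.058] lift [0.023 0.152]
specimen_a 0.67 [288. 132. 320. 162.] 615 [0.594 0.065 0.058] lift [0.004 0.054]
tray_floor 0.85 [194.  34. 364. 202.] 13581 [0.599 0.105 0.045] lift [0.004 0.094]
latch_knob 0.63 [170. 105. 217. 148.] 749 [0.547 0.181 0.075] lift [-0.058  0.163]
dark [326  39  36  32 485] [343.748  54.948] lift@.058 [0.108 0.086]
dark [235  60  29  30 506] [249.279  74.929] lift@.058 [0.023 0.151]
dark [290 132  25  28 403] [301.464 145.489] lift@.058 [0.004 0.055]
dark [200 135  16  14 162] [207.395 141.34 ] lift@.058 [-0.066  0.142]
dark [332 228  15  32 352] [339.116 243.409] lift@.058 [-0.058 -0.069]
dark [168 257  78  10 477] [206.266 261.413] lift@.058 [-0.195  0.047]
dark [    0   279   560   141 33193] [281.599 378.67 ] lift@.058 [-0.278 -0.159]
```

Run:
```python
from h import *
p=dict(np.load('pics/w12.png.npz')); X0=np.array([.5833,.0116]);w=-.1274
X=atz(p,(515,258),.171);d=X[:2]-X0;print('w12 lift',np.cos(w)*d[0]+np.sin(w)*d[1],-np.sin(w)*d[0]+np.cos(w)*d[1])
g=cv2.cvtColor(cv2.imread('pics/g1.png'),cv2.COLOR_BGR2GRAY)
for r,c in ((56,230),(126,282)):
    for row in g[r:r+42:2,c:c+42:2]: print(' '.join(f'{v:3d}' for v in row))
    print()
```

```text
w12 lift 0.021125589735899935 0.1525838404767735
110 110 113 143 155 184 186 172 103 119 125 125 125 164 185 183 182 179 179 187 191
110 113 137 151 180 186 182 120  99 103 108 122 132 184 187 187 185 180 180 190 191
111 132 149 183 189 178 110  46  44  42  43  63 123 177 186 187 186 182 179 187 191
121 146 171 193 155  85  41  38  37  37  37  37  40  87 171 182 182 184 184 191 193
143 160 191 178  66  37  37  35  36  36  36  38  36  38  83 164 178 179 188 192 192
154 187 190 114  37  38  36  36  41  73  76  38  37  36  36  82 166 178 187 192 192
180 191 172  55  34  35  52  81 126 157 147  51  36  35  36  35 125 178 189 192 191
191 190 118  38  35  37 132 157 158 162 161  91  37  36  35  35  64 172 190 193 192
191 166  71  36  37  35  88 158 158 160 161 126  42  36  35  35  38 149 188 192 192
175 111  80  35  34  34  51 147 158 159 161 157  62  35  35  34  32 111 190 191 191
118 118  86  36  32  36  36 122 158 158 160 160  98  36  35  34  28  95 188 191 191
115 129 107  38  34  35  34  82 158 159 159 160 136  42  35  36  28 103 162 192 193
129 130 127  57  34  34  35  43 141 159 156
[... 1777 characters left out ...]
  37  32  58 139 196 199 199
186 191 191 183  85  34  34  78 124 111  77  54  40  36  34  36 100 140 189 199 198
189 191 192 189 141  40  33  35  39  34  34  33  34  34  35  54 132 139 180 199 188
190 191 191 190 178  90  36  33  33  31  35  32  32  33  58 119 138 139 172 190 176
190 191 191 190 194 182 107  45  33  34  33  32  39  69 128 138 137 136 170 177 177
197 198 200 198 199 197 147 125 117  91  79 107 122 133 138 138 135 154 177 176 176
199 199 199 199 200 199 189 146 139 137 137 138 138 138 138 138 131 141 174 176 176
199 198 199 198 199 199 199 197 166 138 138 138 138 137 138 131 162 168 175 176 174
199 199 199 198 198 199 199 199 197 165 139 141 138 140 140 145 175 176 175 174 143
```

Both pucks are upright in the tray, inlays up. The knob is at its shut position, the carriage is at the bottom, and the hand is clear. Handing in.

```bash
python3 -c "
from workcell import ticket
print(ticket.sign_off())"
```

```text
the job is handed in; nothing more can be done
None
```

I finished the whole task in order and handed it in at about 45 s of robot time. The hand-in reports no verdict.

- **Block:** it lies flat on the cork pad, last located at about (0.619, -0.321) by the scene camera.
- **Pucks:** I found two on the bench and put both in the tray. The last wrist image shows both upright on the tray floor with their inlays up. One is about 35 mm from where I set it, close to the left wall. It was already there after the tray push, so it either got the announced knock or slid then. I left it because it is inside and upright.
- **Tray:** pushed home against a rigid stop at 14 N.
- **Latch:** swung shut against a rigid stop at 14 N. The knob was last seen at lift (-66, 142) mm, against (-68, 138) mm expected.
- **Crank:** the grip was fully squeezed and the crank turned back at about 0.5 rad/s. It reached the bottom stop at roughly 1.6 rad, with 25 N of back-reaction. In the last views the tray was where it should be for the bottom position.

**Checks that were incomplete:**
- I reached the 16-picture viewing limit, so the final checks were numerical, from the trained networks and pixel values.
- The last network pass gave no usable position for the tweezers or the puffer. The marker showed only in the scene camera, about 5 px from where it first was. The hand stayed well above the tweezers and marker and about 25 mm clear of the puffer, so I don't expect any moved, but I have no direct confirmation.
- The bottle, beaker and slide box were within about 1 px of where they started.

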